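Fish the drive coupling out of the soaking cup with sprung tongs and fit it to the mill

TASK

Take the sprung tongs from their stand, reach down into the narrow soaking cup with them and lift out the clean blue drive coupling without touching it with your own fingers. Set it in the drive socket on top of the bench mill and, pressing only lightly, turn it by feel until its flat tang drops into the slot and the coupling sits fully home with its flange flat on the socket. Then let go of it and put the tongs back upright in their stand.

Things in the scene. Friction and masses are not known exactly. Their poses are not given: they have to be found in the camera images.
- tongs_grip (a point): Sprung steel tongs, 134 mm tall, standing tips down in their stand. Point: midway between the two ribbed grip plates, 90 mm above the tips, on the axis (z up). y: the line along which the arms close. Plates 20 mm wide (x), 70 to 110 mm above the tips; the bow joining the arms ends 45 mm above this point. At rest 34 mm over the plates here, 37 at their lower ends.
- tongs: The same tongs, 65 g (let out past 34 mm they fall); origin on the axis at tip level, z up. The arms turn on sprung pivots 38 mm above the plates' middle, so the tips move 3.4 times as far as the plates. Over the plates 34 mm: tip faces 33 mm apart, 38 outside (tips 12 mm across in x). 31 mm: about 23 apart, 28 outside. 28 mm: they close on a 12 mm thing.
- tongs_left (a joint): Closing angle of one arm of the tongs (rad): 0 fully open, 0.082 shut on a 12 mm thing. The spring pushes back on each plate with about 3 N at first, 9 N at 31 mm and 12 N when shut on 12 mm; a squeeze of 25 to 45 N then grips with 4 to 10 N at the tips, which is plenty.
- stand_mouth (a point): Tongs stand, steel, fixed: a foot plate 70 x 86 mm with one upright rectangular sleeve. Point: centre of the sleeve's mouth. Inside, the sleeve measures 19 mm (x) by 46 mm (y); its floor, on which the tongs' tips stand, lies 50 mm below this point.
- cup_mouth (a point): Narrow upright soaking cup, stainless, fixed, 98 mm tall. Point: centre of its open mouth (z up). Bore 42 mm, a little flared at the rim. A white drain ring inside carries the coupling by its flange; the ring's top is 64 mm below this point and its hole 23 mm across.
- cup: The same cup; the origin is the centre of its foot.
- coupling_neck (a point): Blue plastic drive coupling, 44 mm tall, 40 g, in the cup with its round neck up. Point: middle of the neck, a plain cylinder 12 mm across and 16 mm long on the axis (z up). Below it a round flange 33 mm across, its top 8 mm and underside 14 mm below this point; then a pilot 16 mm across; at the bottom a flat tang 14.5 mm long (x), 5 mm thick (y), 7 mm tall, ending 36 mm below this point.
- coupling: The same coupling; the origin is at the lower end of the tang, z up along its axis, x along the tang.
- socket_rim (a point): Drive socket on top of the bench mill. Point: centre of its rim, where the flange's underside comes to rest (z up, x to the back of the mill, away from its knob). A round hole 18 mm across, flared at the rim, 16 mm deep, with a slot 17.4 x 6.6 mm in its floor. The tang fits within about 0.12 rad of the slot; else it stands on the floor and the coupling is 6 mm too high.
- mill: Bench mill, fixed: white round motor base 122 mm wide, black knob in front; origin under its centre. Its slot's direction is not measured: it lies anywhere within 0.9 rad either way of the mill's x axis (or half a turn from that) and the socket hardly turns. The socket is sprung: it sinks from 2 N on, 4 N per mm, and strikes bottom 2 mm down at 10 N; let go, it rises again.
- tumbler: Black tumbler, upside down, 84 mm wide and 97 mm tall, at the back right of the table; a bystander. The origin is at its underside.
Mind the look-alikes: they are no part of the job. What is shaped like the tongs but red is not meant. Leave any turquoise look-alike of the cup alone.

How it is judged (in metres and radians):
On the way, in this order (a step that is already met when the one before it is completed fails the run):
1. the coupling is lifted clear of the cup in the tongs (z of coupling in the frame of cup_mouth above 0.005 m and contact force between tongs and coupling above 0.5 N), for 0.2 s.
2. the coupling is home in the mill's socket (horizontal distance between coupling_neck and socket_rim below 0.0035 m and z of coupling_neck in the frame of socket_rim below 0.016 m and angle between coupling_neck's own z axis and vertical below 0.12 rad), for 0.2 s.
At the end, for the whole second after the job is handed in: The coupling sits upright in the mill's socket, on its axis within 3.5 mm, flange on the rim within 2 mm (so the tang is in the slot), and the tongs stand upright in the sleeve of their stand, tips down to within 8 mm of its floor; both at rest and released (all of step 2 and z of coupling_neck in the frame of socket_rim above 0.012 m and linear speed of each of coupling, tongs below 0.02 m/s and horizontal distance between tongs and stand_mouth below 0.014 m and z of tongs in the frame of stand_mouth below -0.043 m and angle between tongs's own z axis and vertical below 0.2 rad); the robot touches nothing.
It fails at once if the gripper's fingers touch the coupling (contact force between the fingers and coupling above 0.5 N).
It fails at once if the coupling is forced or wrenched against the mill with more than 20 N (contact force between coupling and mill above 20 N).
It fails at once if the coupling is pressed into the cup with more than 20 N (contact force between coupling and cup above 20 N).
It fails at once if the tumbler is knocked from its place (distance of tumbler from where it was at the start of the episode above 0.03 m).
It also fails if it takes over 61 s, if anything falls off the work surface, if the arm or the gripper's body presses on something with over 40 N, if the wrist force passes 120 N, or if a joint passes its speed limit or range.

ROBOT

A 6-joint arm with a two-finger parallel gripper is mounted at the origin on a cart in front of the work surface, level with it; the furniture and walls round the work are solid. World frame = base frame: x ahead of the robot, y to its left, z up, the work surface at z = 0. Lengths are in m, angles in degrees, forces in N, time in s.
With the tool pointing down it reaches from about 0.35 to 0.875 m from the base axis. Payload 4.2 kg.
Tool frame: the origin (TCP) lies on the centre line of the jaws, within the pads' length; the fingertips stand tip_reach ahead of it and the grasp point (between the pads) is the TCP (tip_reach is the distance from the TCP to the fingertips, in m); z points along the fingers, y is the line along which they close (so a half turn about z gives the same grasp; the last joint's range is limited). The gripper opens to 87 mm and grips with 3 to 60 N. Pads are 19 mm wide; open, the fingers measure 117 mm over their backs; the gripper's body (75 mm by 190 mm) begins 51 mm behind the grasp point.
Start: joints at [80.306, 22.042, 0.453, 0, -68.411, -14.817], TCP at [0.259, 0.569, 0.242] pointing down, gripper open.
Joint ranges: [-179.83, 179.83], [-69.29, 118.12], [-61.27, 80.66], [-181.25, 117.63], [-171.15, -9.14], [-177.46, 177.46]. Speed limits (degrees/s): [159.86, 159.86, 180, 180, 180, 180].

INTERFACE

Orientations are given as a 3x3 rotation matrix whose columns are the frame's x, y, z axes.
In Python, from station import sense, capture, finish_job, tip_reach gives the robot as it stands.
- The arm moves only by the tool arm_command, never from a script. Its argument "deltas" is a list of rows, each a list of 7 numbers: the turn, a rotation vector about the tool's x, y, z in rad, then the shift along the tool's x, y, z in cm, then the closure, from -1 (fully open) to 1 (shut), so that 0 is half open. In form: [[rx, ry, rz, dx, dy, dz, hand], ...]. A call has 1 to 8 rows; each row is the pose to reach, as a shift and turn from the pose commanded when the call began, along the tool's axes at that moment; what a row does not reach only later rows make up. A row lasts 1/12 s, in which the tool goes at most 41.7 mm and 7.16 degrees, less where a joint would pass 70% of its speed; a pose out of reach is approached as far as the arm can. A call with a gripper value outside its range is refused whole. The fingers move at their own pace and stop on an object; the grip force is fixed at half the most. Time passes only in rows, so rows that repeat a pose let the fingers close. It gives the time, the measured TCP pose, the force, the opening and the grip force at its end, in the units of the state.
- sense(): the state, without advancing time (a new reading comes with each control period).
- capture(name): name is "scene" or "side" or "wrist"; returns a dict with "pixels" (400x640x3 uint8, blue, green, red), "fovy" (degrees; the focal length in pixels is half the picture's height over the tangent of half this angle, whatever the lens; pixels are square), "cx", "cy" (the principal point, pixels), "rvec" (rotation vector, rad) and "tvec" (3), from world to camera coordinates, as OpenCV has them. Camera axes: x right, y down, z forward; pixel columns grow to the right and rows downward; lengths in m; the calibration is good to about 2 mm. A picture is of the moment at which its call begins. There is no depth.
- finish_job(): hands the job in; it is judged then, once.
The state is a dict: "time_s": time; "joints": joint angles; "joint_velocities": joint speeds; "effort": joint torques, N m; "tcp_pos": TCP position; "ee_rot": TCP orientation; "wrist_force": force on the tool from outside, world axes, zero at the start; "moment": the same for the moment, N m; "gripper_width": opening from 0.0 (shut) to 1.0 (fully open); "gripper_force": force on a finger pad.
Only numpy, scipy, OpenCV 4.12 (cv2) and the standard library are available. Lean on these libraries where they do the work, as an engineer would, in place of code of your own. Each camera call takes 0.05 s, during which the arm holds its last target. There are 200 camera calls.

## Working session

There is one attempt and no reset: what is moved stays moved. The work goes in short steps, Python scripts to look and compute and a tool call to move; the robot and the scene stay as the last step left them, time stands still between calls to the robot, and variables do not carry over. Pictures are saved under pics/ and viewed, at most 10 in all, crops included, and the job is handed in when it is done.

Besides the shell and the picture viewer there is one more tool, called after "Emit:" as name(argument=value, ...) on one line, values as JSON. arm_command: Moves the arm, as the interface text tells. Its arguments: {"type":"object","properties":{"deltas":{"type":"array"}},"required":["deltas"]}

```bash
mkdir -p pics; cat > h.py <<'E'
import numpy as np, cv2
from station import sense, capture, finish_job, tip_reach
def cam(c):
    R=cv2.Rodrigues(np.array(c['rvec'],float))[0]; t=np.array(c['tvec'],float).ravel()
    f=c['pixels'].shape[0]/2/np.tan(np.radians(c['fovy'])/2)
    return R,t,f
def ray(c,u,v):
    R,t,f=cam(c); d=R.T@np.array([(u-c['cx'])/f,(v-c['cy'])/f,1.]); return -R.T@t,d/np.linalg.norm(d)
def onz(c,u,v,z):
    o,d=ray(c,u,v); return o+d*(z-o[2])/d[2]
def proj(c,p):
    R,t,f=cam(c); q=R@np.array(p,float)+t; return np.array([f*q[0]/q[2]+c['cx'],f*q[1]/q[2]+c['cy']])
def tri(*cuv):
    A=np.zeros((3,3));b=np.zeros(3);L=[]
    for c,u,v in cuv:
        o,d=ray(c,u,v);P=np.eye(3)-np.outer(d,d);A+=P;b+=P@o;L.append((o,d))
    p=np.linalg.solve(A,b);return p,[np.linalg.norm(np.cross(p-o,d)) for o,d in L]
E
python3 - <<'E'
from h import *
import pickle
d={n:capture(n) for n in('scene','side','wrist')}
pickle.dump(d,open('c0.pkl','wb'))
for n in('scene','side','wrist'):
    cv2.imwrite(f'pics/{n}0.png',d[n]['pixels']);R,t,f=cam(d[n]);print(n,(-R.T@t).round(3),R[2].round(2),round(f))
print(sense(),tip_reach if not callable(tip_reach) else tip_reach())
E
```

```text
scene [-0.119 -0.411  0.598] [ 0.74  0.42 -0.52] 470
side [0.386 0.708 0.587] [ 0.23 -0.82 -0.53] 418
wrist [0.327 0.539 0.384] [-0.25  0.11 -0.96] 355
{'time_s': 0.15, 'joints': array([ 8.03079379e+01,  2.20826821e+01,  3.97914389e-01, -1.85525754e-02,
       -6.84127625e+01, -1.48185978e+01]), 'joint_velocities': array([ 0.03967808, -0.10731871,  0.27694945,  0.08653356,  0.01947888,
        0.04080739]), 'effort': array([-3.58808566e-04, -3.91053593e+01,  1.87586671e+01,  4.22235981e+00,
        1.23777572e-02, -1.36563440e-04]), 'tcp_pos': array([0.25908727, 0.56830547, 0.2406956 ]), 'ee_rot': array([[ 9.09834607e-01, -4.14970659e-01, -5.83364734e-04],
       [-4.14971044e-01, -9.09833163e-01, -1.62721846e-03],
       [ 1.44483334e-04,  1.72257914e-03, -9.99998506e-01]]), 'wrist_force': array([-0.22808351, -0.16049525,  0.59917522]), 'moment': array([0.04023643, 0.05000598, 0.04625751]), 'gripper_force': 0.0, 'gripper_width': 0.9992411182356781} 0.019
```

View pics/scene0.png

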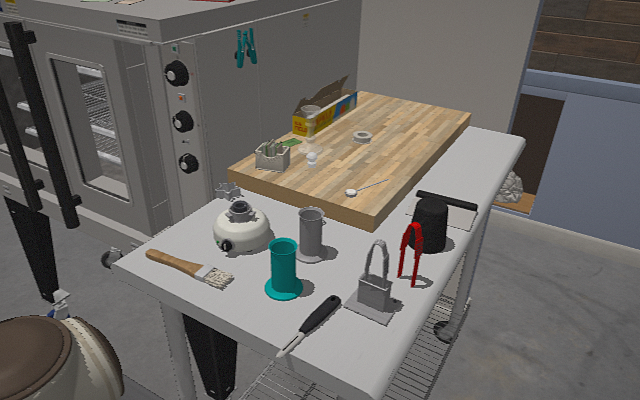

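View pics/side0.png

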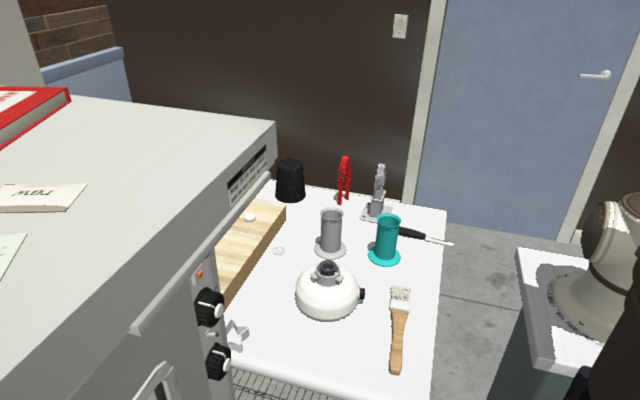

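The scene view shows the mill (socket at 240,208), the grey cup (mouth 311,213), the turquoise cup (284,245), the stand with steel tongs (375,280), the red tongs (411,250) and the tumbler (429,225). In the side view, the socket is at (328,268), the cup mouth at (331,211) and the tongs at (379,190).

```bash
python3 - <<'E'
from h import *
import pickle
d=pickle.load(open('c0.pkl','rb'));s,e=d['scene'],d['side']
for n,a,b in [('cup mouth',(311.5,213),(331,212)),('socket',(240,207),(328,267)),('tongs top',(378,243),(380,167)),('turq',(284,244),(388,219)),('redtop',(414,225),(345,157)),('tumb top',(432,204),(290,164))]:
    p,r=tri((s,*a),(e,*b));print(n,p.round(3),np.round(r,4))
# enlarged crops
c=[s['pixels'][195:325,225:445],e['pixels'][150:325,285:420]]
a=cv2.resize(c[0],None,fx=2.2,fy=2.2,interpolation=2);b=cv2.resize(c[1],None,fx=2.2,fy=2.2,interpolation=2)
o=np.zeros((max(a.shape[0],b.shape[0]),a.shape[1]+b.shape[1],3),np.uint8);o[:a.shape[0],:a.shape[1]]=a;o[:b.shape[0],a.shape[1]:]=b
print(o.shape);cv2.imwrite('pics/crop.png',o)
E
```

```text
cup mouth [ 0.56  -0.017  0.098] [0.0001 0.0001]
socket [0.525 0.135 0.08 ] [0.0005 0.0005]
tongs top [ 0.487 -0.188  0.135] [0.0013 0.0013]
turq [ 0.441 -0.029  0.099] [0.002 0.002]
redtop [ 0.578 -0.219  0.131] [0.0002 0.0002]
tumb top [ 0.722 -0.209  0.096] [0.0022 0.0022]
(385, 781, 3)
```

View pics/crop.png

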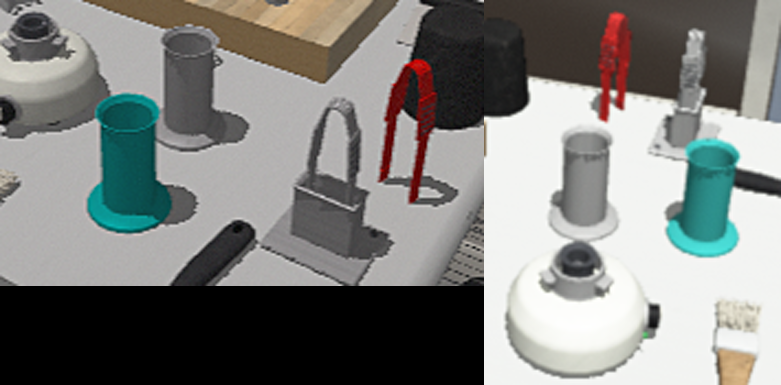

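The crop shows the tongs' arms spread roughly in line with the stand's long side. The triangulated heights agree with the text (cup 98, mill rim 80, tongs about 135 mm). I'll move over the work for wrist views.

Emit:
arm_command(deltas=[[0, 0, 0, 18, 20, -6, 0], [0, 0, 0, 18, 20, -6, 0], [0, 0, 0, 18, 20, -6, 0], [0, 0, 0, 18, 20, -6, 0], [0, 0, 0, 18, 20, -6, 0], [0, 0, 0, 18, 20, -6, 0], [0, 0, 0, 18, 20, -6, 0], [0, 0, 0, 18, 20, -6, 0]])

```text
time_s: 0.82
tcp_pos: [0.3408, 0.3084, 0.3034]
ee_rot: [[0.908, -0.418, 0.001], [-0.418, -0.908, 0.002], [0.001, -0.002, -1.0]]
wrist_force: [-0.5, -0.7, 0.8]
gripper_width: 0.532
gripper_force: 0.0
```

Emit:
arm_command(deltas=[[0, 0, 0, 18, 20, 0, 0], [0, 0, 0, 18, 20, 0, 0], [0, 0, 0, 18, 20, 0, 0], [0, 0, 0, 18, 20, 0, 0], [0, 0, 0, 18, 20, 0, 0], [0, 0, 0, 18, 20, 0, 0], [0, 0, 0, 18, 20, 0, 0], [0, 0, 0, 18, 20, 0, 0]])

```text
time_s: 1.48
tcp_pos: [0.4213, 0.0528, 0.3011]
ee_rot: [[0.908, -0.419, -0.001], [-0.419, -0.908, -0.001], [-0.001, 0.001, -1.0]]
wrist_force: [0.5, 0.4, -0.1]
gripper_width: 0.5
gripper_force: 0.0
```

```bash
python3 - <<'E'
from h import *
import pickle
c=capture('wrist');pickle.dump(c,open('w1.pkl','wb'));cv2.imwrite('pics/w1.png',c['pixels'])
s=sense();print(s['tcp_pos'],s['joints'].round(1),s['time_s'])
for n,p in [('cup',(.56,-.017,.098)),('sock',(.525,.135,.08)),('tongs',(.487,-.188,.135)),('turq',(.441,-.029,.098)),('red',(.578,-.219,.13))]:print(n,proj(c,p).round())
E
```

```text
[0.42108489 0.05408869 0.30109319] [ 29.4  -0.5 -19.5  -0.  -71.1  35.9] 1.5333
cup [322.  -1.]
sock [198. 110.]
tongs [564. -21.]
turq [385. 119.]
red [ 570. -170.]
```

View pics/w1.png

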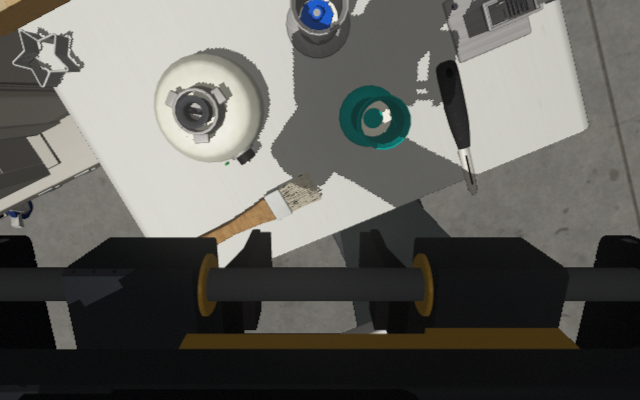

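The wrist view shows the socket at (197,110), the cup holding the blue coupling at (318,14), the turquoise cup at (376,118) and the stand at the upper right (505,10). I'll take a second view nearer the stand.

Emit:
arm_command(deltas=[[0, 0, 0, 5, 17, 0, 0], [0, 0, 0, 5, 17, 0, 0], [0, 0, 0, 5, 17, 0, 0], [0, 0, 0, 5, 17, 0, 0], [0, 0, 0, 5, 17, 0, 0], [0, 0, 0, 5, 17, 0, 0]])

```text
time_s: 2.03
tcp_pos: [0.3955, -0.1212, 0.3012]
ee_rot: [[0.909, -0.418, -0.001], [-0.418, -0.909, 0.0], [-0.001, 0.0, -1.0]]
wrist_force: [-0.2, 0.0, 0.1]
gripper_width: 0.502
gripper_force: 0.0
```

```bash
python3 - <<'E'
from h import *
import pickle
c=capture('wrist');pickle.dump(c,open('w2.pkl','wb'))
s=sense();print(s['tcp_pos'],s['joints'].round(1),s['time_s'])
for n,p in [('cup',(.56,-.017,.098)),('tongs',(.487,-.188,.135)),('red',(.578,-.219,.13))]:print(n,proj(c,p).round())
cv2.imwrite('pics/w2.png',cv2.resize(c['pixels'][0:240,100:500],None,fx=2,fy=2,interpolation=2))
E
```

```text
[ 0.39581523 -0.12011308  0.30126824] [  5.8  -1.8 -20.6  -0.  -71.1  59.6] 2.0833
cup [138.  59.]
tongs [345.  47.]
red [334. -89.]
```

View pics/w2.png

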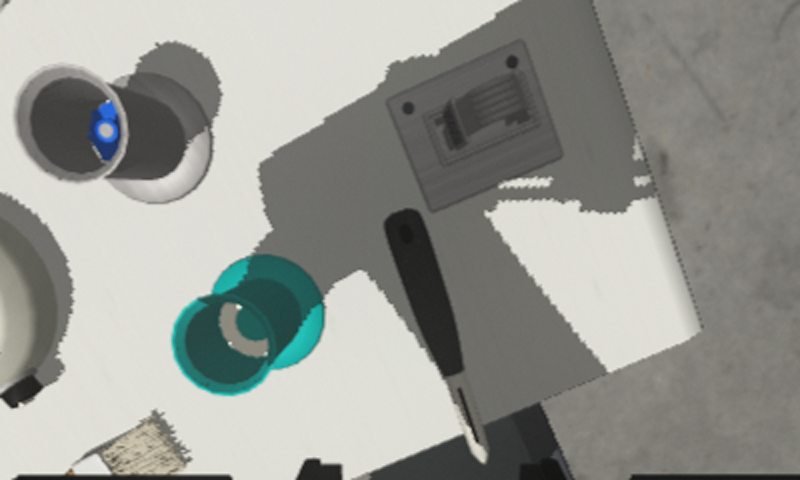

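The wrist crop shows the stand plate's corners at crop (387,100), (523,40), (562,155) and (433,211), with the tongs' bow running about (440,130) to (530,95) over it. The cup rim is centred at about crop (72,123).

```bash
python3 - <<'E'
from h import *
import pickle
c=pickle.load(open('w2.pkl','rb'));d=pickle.load(open('c0.pkl','rb'));w1=pickle.load(open('w1.pkl','rb'))
U=[(387,100),(523,40),(562,155),(433,211)]
P=np.array([onz(c,100+u/2,v/2,0.004) for u,v in U]);print(P.round(4))
print('ctr',P.mean(0),'sides',[np.linalg.norm(P[i]-P[i-1]).round(4) for i in range(4)])
for v in (P[1]-P[0],P[2]-P[3]):print('long dir deg',np.degrees(np.arctan2(v[1],v[0])))
for v in (P[3]-P[0],P[2]-P[1]):print('short dir deg',np.degrees(np.arctan2(v[1],v[0])))
# cup rim: fit ellipse on outer rim points? triangulate mouth centre
p,r=tri((c,100+72/2,123/2),(d['scene'],311.5,213),(d['side'],331,212));print('cup',p,r)
p,r=tri((w1,197,110),(d['scene'],240,207),(d['side'],328,267));print('sock',p,r)
# mouth of sleeve as seen: scene view crop corners
s=d['scene']
for u,v in [(294,176),(364,207),(370,191),(301,163)]:
    print('sleeve pt',[onz(s,225+u/2.2,195+v/2.2,z).round(4) for z in (.052,.056)])
# edges: crops for tongs
top=np.array([onz(c,100+u/2,v/2,.137) for u,v in [(443,105),(455,152),(540,120),(525,75)]]);print(top.round(4))
E
```

```text
[[ 0.5191 -0.1491  0.004 ]
 [ 0.5155 -0.2327  0.004 ]
 [ 0.4487 -0.2298  0.004 ]
 [ 0.4514 -0.1473  0.004 ]]
ctr [ 0.4836797  -0.18972184  0.004     ] sides [np.float64(0.0677), np.float64(0.0837), np.float64(0.0668), np.float64(0.0825)]
long dir deg -92.48167679327423
long dir deg -91.85175880294436
short dir deg 178.48135786007117
short dir deg 177.4446634104705
cup [ 0.55909864 -0.01568869  0.09856622] [np.float64(0.0015274297964573914), np.float64(0.0014698026341883872), np.float64(0.0002120750301511898)]
sock [0.52482616 0.1357009  0.0797286 ] [np.float64(0.0005553950717004477), np.float64(0.00037674042242614715), np.float64(0.0007174676328953437)]
sleeve pt [array([ 0.4894, -0.1581,  0.052 ]), array([ 0.485, -0.16 ,  0.056])]
sleeve pt [array([ 0.4846, -0.2216,  0.052 ]), array([ 0.4802, -0.223 ,  0.056 ])]
sleeve pt [array([ 0.5049, -0.2183,  0.052 ]), array([ 0.5003, -0.2197,  0.056 ])]
sleeve pt [array([ 0.5075, -0.1558,  0.052 ]), array([ 0.5029, -0.1577,  0.056 ])]
[[ 0.4911 -0.1693  0.137 ]
 [ 0.4726 -0.1663  0.137 ]
 [ 0.4694 -0.2028  0.137 ]
 [ 0.4876 -0.2038  0.137 ]]
```

Emit:
arm_command(deltas=[[0, 0, -0.1, 1, 2, 2, 0], [0, 0, -0.2, 2, 4, 4, 0], [0, 0, -0.3, 3.4, 6.2, 6, 0], [0, 0, -0.39, 3.4, 6.2, 6, 0], [0, 0, -0.39, 3.4, 6.2, 6, 0], [0, 0, -0.39, 3.4, 6.2, 6, 0]])

```text
time_s: 2.58
tcp_pos: [0.4019, -0.1894, 0.2415]
ee_rot: [[0.999, -0.038, -0.0], [-0.038, -0.999, -0.0], [-0.0, 0.0, -1.0]]
wrist_force: [0.0, -1.2, 0.4]
gripper_width: 0.502
gripper_force: 0.0
```

```bash
python3 - <<'E'
from h import *
import pickle
c=capture('wrist');pickle.dump(c,open('w3.pkl','wb'))
s=sense();print(s['tcp_pos'],s['ee_rot'].round(3).tolist(),cam(c)[0][2])
u,v=proj(c,(.487,-.188,.1)).astype(int);print(u,v)
x0,y0=max(u-110,0),max(v-80,0);print(x0,y0)
cv2.imwrite('pics/w3.png',cv2.resize(c['pixels'][y0:y0+170,x0:x0+220],None,fx=3.5,fy=3.5,interpolation=2))
E
```

```text
[ 0.40198203 -0.1893404   0.24197992] [[0.999, -0.038, 0.001], [-0.038, -0.999, -0.0], [0.001, 0.0, -1.0]] [-0.26969111  0.01019771 -0.96289289]
310 80
200 0
```

View pics/w3.png

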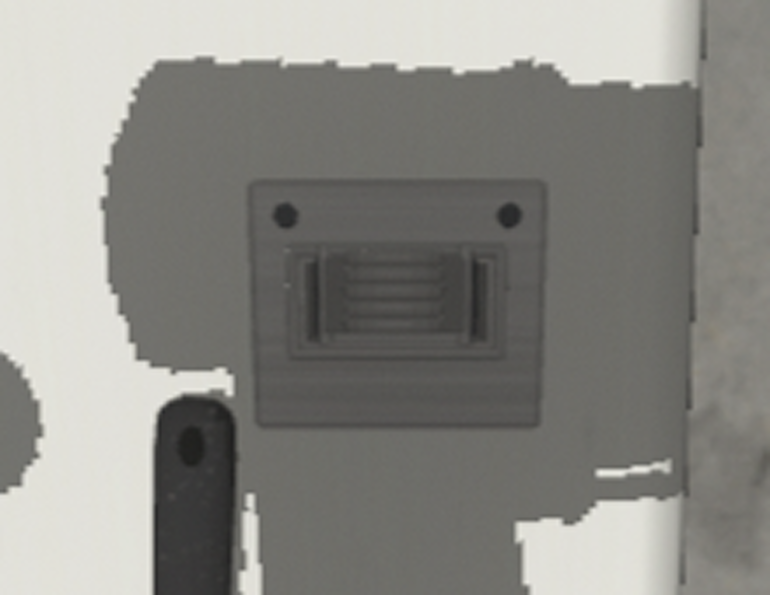

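The view is aligned with the stand. In crop pixels, the sleeve's outer rim runs (288,246) to (505,358) and the bow is centred at about (396,296), both parallel to the image axes within about 0.5°.

```bash
python3 - <<'E'
from h import *
import pickle
c=pickle.load(open('w3.pkl','rb'));d=pickle.load(open('c0.pkl','rb'));w2=pickle.load(open('w2.pkl','rb'))
f=lambda u,v:(200+u/3.5,v/3.5)
print('plate',[onz(c,*f(u,v),.003).round(4) for u,v in [(249,182),(547,182),(540,426),(257,426)]])
for z in(.05,.054): print('sleeve',[onz(c,*f(u,v),z).round(4) for u,v in [(288,246),(505,246),(505,358),(288,358),(396.5,302)]])
print('bow',[onz(c,*f(396,y),z).round(4) for y in (252,296,340) for z in (.12,.135)])
print('tri top',tri((c,*f(396,296)),(d['scene'],378,243),(d['side'],380,167)),tri((c,*f(396,296)),(w2,100+491/2,113/2)))
# cup mouth in w2 via ellipse of rim, both sides
E
```

```text
plate [array([ 0.5197, -0.1484,  0.003 ]), array([ 0.5164, -0.2338,  0.003 ]), array([ 0.4478, -0.2312,  0.003 ]), array([ 0.451 , -0.1459,  0.003 ])]
sleeve [array([ 0.4988, -0.1624,  0.05  ]), array([ 0.4967, -0.2177,  0.05  ]), array([ 0.469 , -0.2172,  0.05  ]), array([ 0.4712, -0.1607,  0.05  ]), array([ 0.4841, -0.1895,  0.05  ])]
sleeve [array([ 0.4985, -0.1628,  0.054 ]), array([ 0.4964, -0.2174,  0.054 ]), array([ 0.4691, -0.2169,  0.054 ]), array([ 0.4713, -0.1611,  0.054 ]), array([ 0.484 , -0.1895,  0.054 ])]
bow [array([ 0.4921, -0.1901,  0.12  ]), array([ 0.4912, -0.1901,  0.135 ]), array([ 0.4836, -0.1897,  0.12  ]), array([ 0.4832, -0.1898,  0.135 ]), array([ 0.475 , -0.1894,  0.12  ]), array([ 0.4751, -0.1895,  0.135 ])]
tri top (array([ 0.48503046, -0.1890051 ,  0.13541945]), [np.float64(0.0019874669531924124), np.float64(0.0018661991563144488), np.float64(0.0017761037912005005)]) (array([ 0.48324911, -0.18986144,  0.09902329]), [np.float64(0.0009810982079228492), np.float64(0.0009810982079228921)])
```

The tongs are at (0.4838, -0.1896), yaw -2.2°, with the top at about 0.136. I'll approach and straddle the plates.

Emit:
arm_command(deltas=[[0, 0, 0, 4, -0.1, 0, -0.4], [0, 0, 0, 8.15, -0.28, 0, -0.4], [0, 0, 0, 8.15, -0.28, 0, -0.4], [0, 0, 0, 8.15, -0.28, 3, -0.4], [0, 0, 0, 8.15, -0.28, 6, -0.4], [0, 0, 0, 8.15, -0.28, 9, -0.4], [0, 0, 0, 8.15, -0.28, 9, -0.4]])

```text
time_s: 3.22
tcp_pos: [0.4793, -0.1888, 0.1468]
ee_rot: [[0.999, -0.039, -0.01], [-0.039, -0.999, 0.003], [-0.011, -0.002, -1.0]]
wrist_force: [0.0, -0.4, -0.2]
gripper_width: 0.703
gripper_force: 0.0
```

Emit:
arm_command(deltas=[[0, 0, 0, 0, 0, 2, -0.4], [0, 0, 0, 0, 0, 4, -0.4], [0, 0, 0, 0, 0, 5.7, -0.4], [0, 0, 0, 0, 0, 5.7, -0.4], [0, 0, 0, 0, 0, 5.7, -0.4]])

```text
time_s: 3.63
tcp_pos: [0.4836, -0.1904, 0.0959]
ee_rot: [[0.999, -0.037, 0.001], [-0.037, -0.999, -0.001], [0.001, 0.001, -1.0]]
wrist_force: [-0.3, -0.6, -0.2]
gripper_width: 0.697
gripper_force: 0.0
```

```bash
python3 - <<'E'
from h import *
c=capture('side');e=capture('scene')
s=sense();print(s['tcp_pos'],s['wrist_force'],s['gripper_width'])
u,v=proj(c,(.484,-.19,.09)).astype(int);a,b=proj(e,(.484,-.19,.09)).astype(int)
o=np.hstack([c['pixels'][v-45:v+45,u-60:u+60],e['pixels'][b-45:b+45,a-60:a+60]])
cv2.imwrite('pics/g1.png',cv2.resize(o,None,fx=3.3,fy=3.3,interpolation=2))
E
```

```text
[ 0.48428008 -0.19069295  0.09673148] [-0.4715878   0.08773881  0.59098235] 0.7001683707594186
```

View pics/g1.png

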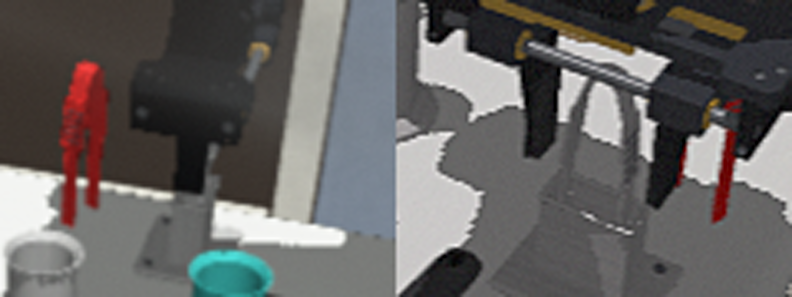

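The fingers straddle the tongs' plates, with one finger on each side in the scene crop at (540,100) and (665,160). Closing to about 31 mm.

Emit:
arm_command(deltas=[[0, 0, 0, 0, 0, 0, 0.1], [0, 0, 0, 0, 0, 0, 0.2], [0, 0, 0, 0, 0, 0, 0.29], [0, 0, 0, 0, 0, 0, 0.29], [0, 0, 0, 0, 0, 0, 0.29], [0, 0, 0, 0, 0, 0, 0.29]])

```text
time_s: 4.23
tcp_pos: [0.4827, -0.191, 0.0947]
ee_rot: [[0.999, -0.038, 0.0], [-0.038, -0.999, -0.0], [0.0, 0.0, -1.0]]
wrist_force: [-0.1, -0.2, -0.7]
gripper_width: 0.382
gripper_force: 5.2
```

Emit:
arm_command(deltas=[[0, 0, 0, 0, 0, -1, 0.29], [0, 0, 0, 0, 0, -3, 0.29], [0, 0, 0, 0, 0, -6, 0.29], [0, 0, 0, 0, 0, -9, 0.29], [0, 0, 0, 0, 0, -11, 0.29], [0, 0, 0, 0, 0, -13, 0.29], [0, 0, 0, 0, 0, -13, 0.29], [0, 0, 0, 0, 0, -13, 0.29]])

```text
time_s: 4.9
tcp_pos: [0.4829, -0.1908, 0.2258]
ee_rot: [[0.999, -0.038, 0.003], [-0.038, -0.999, 0.0], [0.003, -0.0, -1.0]]
wrist_force: [-0.6, 1.1, -1.0]
gripper_width: 0.352
gripper_force: 5.5
```

```bash
python3 - <<'E'
from h import *
import pickle
c=capture('side');e=capture('scene');pickle.dump((c,e),open('g2.pkl','wb'))
s=sense();p=s['tcp_pos'];print(p,s['wrist_force'],s['gripper_width'],s['gripper_force'])
q=p-[0,0,.05];u,v=proj(c,q).astype(int);a,b=proj(e,q).astype(int);print(u,v,a,b,proj(c,p-[0,0,.09]),proj(e,p-[0,0,.09]))
o=np.hstack([c['pixels'][v-45:v+45,u-60:u+60],e['pixels'][b-45:b+45,a-60:a+60]])
cv2.imwrite('pics/g2.png',cv2.resize(o,None,fx=3.3,fy=3.3,interpolation=2))
E
```

```text
[ 0.48172599 -0.19060702  0.22358779] [-0.75025881  0.01075527 -0.95630618] 0.3575915984856362 5.52208699285984
383 151 379 226 [381.81079882 166.95948679] [377.60744922 246.25141792]
```

View pics/g2.png

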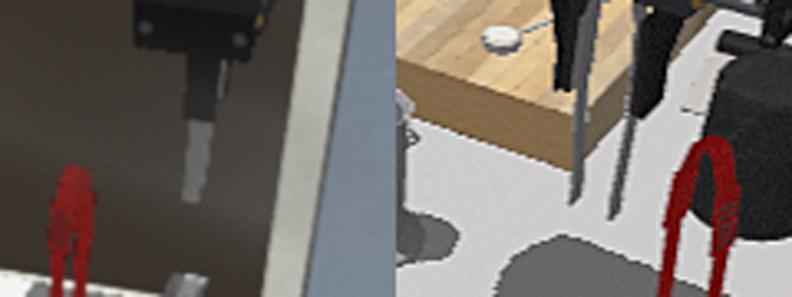

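The tongs hang straight: tips in scene crop at (573,202) and (613,216), in the side crop at (193,197), which matches the predicted tip points. Now the view over the cup.

Emit:
arm_command(deltas=[[0, 0, 0, 0, -2.5, -1, 0.29], [0, 0, 0, 0, -5, -2, 0.29], [0, 0, 0, 0, -8, -3, 0.29], [0, 0, 0, -0.5, -11, -3, 0.29], [0, 0, 0, -0.6, -14, -3, 0.29], [0, 0, 0, -0.6, -17.3, -3, 0.29], [0, 0, 0, -0.6, -17.3, -3, 0.29], [0, 0, 0, -0.6, -17.3, -3, 0.29]])

```text
time_s: 5.67
tcp_pos: [0.4825, -0.0165, 0.2532]
ee_rot: [[0.999, -0.035, -0.003], [-0.035, -0.999, -0.001], [-0.003, 0.001, -1.0]]
wrist_force: [-0.6, -1.0, -0.2]
gripper_width: 0.357
gripper_force: 5.5
```

```bash
python3 - <<'E'
from h import *
import pickle
c,e=pickle.load(open('g2.pkl','rb'));p,r=tri((c,381.5,165.7),(e,378.7,244.4));print('tips',p,r)
w=capture('wrist');pickle.dump(w,open('w4.pkl','wb'))
s=sense();print(s['tcp_pos'],s['gripper_width'],s['gripper_force'],s['time_s'])
print(proj(w,(.56,-.016,.098)),proj(w,(.525,.1357,.08)))
cv2.imwrite('pics/w4.png',cv2.resize(w['pixels'][0:190,100:440],None,fx=2.3,fy=2.3,interpolation=2))
E
```

```text
tips [ 0.48307809 -0.19149103  0.1365899 ] [np.float64(0.000307644879428306), np.float64(0.00030764487942815837)]
[ 0.48251583 -0.01743555  0.25328268] 0.35423471869068207 5.522276312112808 5.7167
[312.67006928  90.66539983] [142.98271042 138.2361252 ]
```

View pics/w4.png

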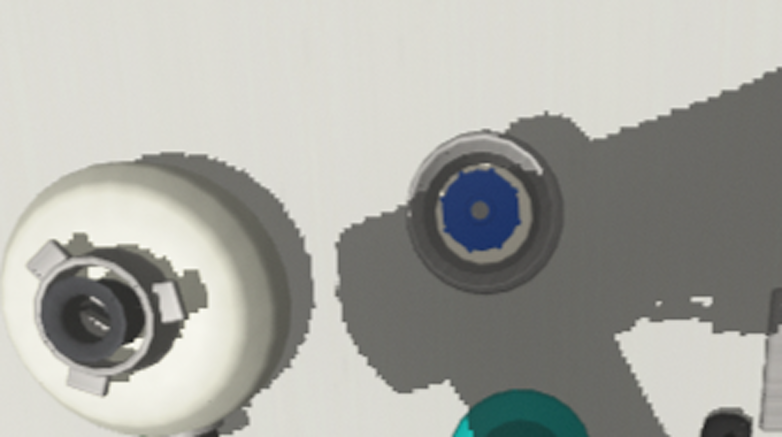

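The picture shows the blue flange disc at crop (480,210), concentric in the cup rim at (486,213), and the mill's socket ring at crop (85,310) with a light slot line in it.

```bash
python3 - <<'E'
from h import *
import pickle
w=pickle.load(open('w4.pkl','rb'));w2=pickle.load(open('w2.pkl','rb'));w1=pickle.load(open('w1.pkl','rb'));d=pickle.load(open('c0.pkl','rb'))
def blue(c,box):
    x0,y0,x1,y1=box;h=cv2.cvtColor(c['pixels'],cv2.COLOR_BGR2HSV)[y0:y1,x0:x1]
    m=cv2.inRange(h,(105,100,40),(130,255,255));k=max(cv2.findContours(m,0,1)[0],key=cv2.contourArea)
    (x,y),r=cv2.minEnclosingCircle(k);return x+x0,y+y0,r,int((m>0).sum()),cv2.fitEllipse(cv2.convexHull(k))
b=blue(w,(270,50,360,140));print(b)
for z in(.04,.056):print('coup',z,onz(w,b[0],b[1],z))
n=(100+480/2.3,211/2.3)
print('necktop',onz(w,*n,.056),'cup',onz(w,100+486/2.3,213/2.3,.098))
print('cup tri',tri((w,100+486/2.3,213/2.3),(w2,136,61.5),(d['scene'],311.5,213),(d['side'],331,212)))
print('sock',onz(w,100+85/2.3,310/2.3,.08),tri((w,100+85/2.3,310/2.3),(w1,197,110),(d['scene'],240,207),(d['side'],328,267)))
s=sense();print(s['tcp_pos'],s['ee_rot'][:,2])
E
```

```text
(308.5, 91.0, 18.554075241088867, 871, ((38.543827056884766, 41.005210876464844), (34.22748947143555, 36.7059211730957), 25.88131332397461))
coup 0.04 [ 0.56034455 -0.01167329  0.04      ]
coup 0.056 [ 0.56021042 -0.01193748  0.056     ]
necktop [ 0.55955181 -0.01209139  0.056     ] cup [ 0.55853416 -0.01484328  0.098     ]
cup tri (array([ 0.55893625, -0.0154266 ,  0.0986252 ]), [np.float64(0.0007052064055224022), np.float64(0.0012147900623732607), np.float64(0.001777236793948813), np.float64(0.00034834488846645036)])
sock [0.52820253 0.14050936 0.08      ] (array([0.52586613, 0.13714901, 0.08005661]), [np.float64(0.003862185661238505), np.float64(0.0012872346035442555), np.float64(0.0014103042525985248), np.float64(0.0020577486373559526)])
[ 0.48251583 -0.01743555  0.25328268] [-2.95039100e-03 -7.73566810e-04 -9.99995348e-01]
```

Emit:
arm_command(deltas=[[0, 0, 0, 2.5, -0.2, 0, 0.29], [0, 0, 0, 5, -0.4, 0, 0.29], [0, 0, 0, 7.7, -0.6, 0, 0.29], [0, 0, 0, 7.7, -0.6, 0, 0.29], [0, 0, 0, 7.7, -0.6, 2, 0.29], [0, 0, 0, 7.7, -0.6, 4, 0.29], [0, 0, 0, 7.7, -0.6, 4, 0.29], [0, 0, 0, 7.7, -0.6, 4, 0.29]])

```text
time_s: 6.38
tcp_pos: [0.5593, -0.016, 0.2133]
ee_rot: [[0.999, -0.039, -0.004], [-0.039, -0.999, -0.001], [-0.004, 0.001, -1.0]]
wrist_force: [1.0, 0.2, -0.3]
gripper_width: 0.359
gripper_force: 5.5
```

```bash
python3 - <<'E'
from h import *
import pickle
s=sense();print(s['tcp_pos'],s['ee_rot'][:,2],s['wrist_force'])
e=capture('scene');c=capture('side');pickle.dump((c,e),open('g3.pkl','wb'))
# bright/steel tips by difference with start pictures
d=pickle.load(open('c0.pkl','rb'))
p=s['tcp_pos']
for n,a in(('scene',e),('side',c)):
    df=cv2.absdiff(a['pixels'],d[n]['pixels']).max(2)>25
    u,v=proj(a,p-[0,0,.09]).round().astype(int);print(n,'pred',proj(a,p-[0,0,.09]).round(1),'cup',proj(a,(.559,-.0152,.0985)).round(1))
    print('\n'.join(''.join('#' if x else '.' for x in r) for r in df[v-22:v+12,u-25:u+25]))
E
```

```text
[ 0.55925766 -0.01600411  0.21325611] [-0.00397245 -0.00133784 -0.99999121] [ 1.01720962  0.18667746 -0.27288494]
scene pred [311.2 202.1] cup [310.6 212.7]
....................###.#....#####.#..............
..................#.###.#....#####.#..............
...................####.#.....####.#..............
..................#####.#....#####................
..................#####.#....#####................
..................#####.#......###................
..................#####.#....#.###................
..................#####......#####................
..................#.###......#####................
..................#.###.#....#####................
..................#.####.....####.#...............
....................####....#####.#...............
....................####....#.###.#...............
....................####....#####.................
...................#####....#.###.#...............
...................####.#...#.###.................
...................####......####.................
...................####......####.................
...................#####.
[... 1866 characters left out ...]
........######.......................
##############.......######.......................
################.....######.......................
#################......####.......................
#######################...........................
##########################........................
################################..................
###################################...............
###############################.####..............
####################################..............
#####################################.............
#####################################.............
######################################............
###############################...####............
```

Emit:
arm_command(deltas=[[0, 0, 0, 0.1, -0.2, 2, 0.29], [0, 0, 0, 0.1, -0.2, 3.5, 0.29], [0, 0, 0, 0.1, -0.2, 5, 0.29], [0, 0, 0, 0.1, -0.2, 6, 0.29], [0, 0, 0, 0.1, -0.2, 6.7, 0.29], [0, 0, 0, 0.1, -0.2, 7.2, 0.29], [0, 0, 0, 0.1, -0.2, 7.7, 0.29], [0, 0, 0, 0.1, -0.2, 7.7, 0.29]])

```text
time_s: 7.15
tcp_pos: [0.5613, -0.0127, 0.1372]
ee_rot: [[0.999, -0.038, -0.001], [-0.038, -0.999, -0.0], [-0.001, 0.0, -1.0]]
wrist_force: [0.1, -0.8, -1.3]
gripper_width: 0.357
gripper_force: 5.5
```

Emit:
arm_command(deltas=[[0, 0, 0, 0, 0, 0, 0.34], [0, 0, 0, 0, 0, 0, 0.4], [0, 0, 0, 0, 0, 0, 0.6], [0, 0, 0, 0, 0, 0, 1], [0, 0, 0, 0, 0, 0, 1], [0, 0, 0, 0, 0, 0, 1]])

```text
time_s: 7.65
tcp_pos: [0.5618, -0.0127, 0.1381]
ee_rot: [[0.999, -0.038, 0.001], [-0.038, -0.999, 0.0], [0.001, -0.0, -1.0]]
wrist_force: [-0.3, 0.5, 1.7]
gripper_width: 0.317
gripper_force: 30.0
```

Gripped at 27.6 mm, which is a 12 mm neck. Lifting.

Emit:
arm_command(deltas=[[0, 0, 0, 0, 0, -1, 1], [0, 0, 0, 0, 0, -3, 1], [0, 0, 0, 0, 0, -5, 1], [0, 0, 0, 0, 0, -7.5, 1], [0, 0, 0, 0, 0, -10, 1], [0, 0, 0, 0, 0, -13, 1], [0, 0, 0, 0, 0, -13, 1], [0, 0, 0, 0, 0, -13, 1]])

```text
time_s: 8.32
tcp_pos: [0.5621, -0.0125, 0.2701]
ee_rot: [[0.999, -0.038, 0.005], [-0.038, -0.999, 0.001], [0.005, -0.002, -1.0]]
wrist_force: [0.0, -1.1, -1.2]
gripper_width: 0.317
gripper_force: 30.0
```

```bash
cat >> h.py <<'E'
def bluem(c,p,w=40):
    u,v=proj(c,p).round().astype(int);h=cv2.cvtColor(c['pixels'],cv2.COLOR_BGR2HSV)
    m=cv2.inRange(h,(105,90,30),(130,255,255));k=np.zeros_like(m);k[max(v-w,0):v+w,u-w:u+w]=1
    return m*k,u,v
def show(m,u,v,w=20):print('\n'.join(''.join('#' if x else '.' for x in r) for r in m[v-w:v+w,u-w:u+w]))
E
python3 - <<'E'
from h import *
import pickle
e=capture('scene');c=capture('side');s=sense();p=s['tcp_pos'];print(p,s['gripper_width'],s['gripper_force'],s['wrist_force'])
pickle.dump((c,e),open('g4.pkl','wb'))
for a in(e,c):
    q=p-[0,0,.108];m,u,v=bluem(a,q);print(u,v,[proj(a,p-[0,0,z]).round(1) for z in(.082,.09,.104,.126)]);show(m,u,v)
E
```

```text
[ 0.56060631 -0.01270336  0.26702439] 0.3166850475636786 29.999819984659553 [-0.59809919 -0.2831703  -1.8072986 ]
310 185 [array([310.6, 173.3]), array([310.5, 177.1]), array([310.4, 183.5]), array([310.2, 193.5])]
........................................
........................................
........................................
........................................
........................................
........................................
...................#....................
..................##....................
...................####.................
...................####.................
...................#####................
..................######................
...............#############............
..............##############............
............#################...........
............##################..........
............##################..........
.............#################..........
..............################..........
..............##############............
.................##########.............
.................#######
[... 1795 characters left out ...]
...
...................#######..............
...................#######..............
...................######...............
.....................###................
........................................
........................................
........................................
........................................
........................................
........................................
........................................
........................................
........................................
........................................
........................................
........................................
........................................
```

The coupling hangs upright, clear of the cup. In both views its flange is within about 2 px of where it's expected. Next, a view over the mill.

Emit:
arm_command(deltas=[[0, 0, 0, -2, -2.4, 0, 1], [0, 0, 0, -4, -4.9, 0, 1], [0, 0, 0, -6, -7.4, 0, 1], [0, 0, 0, -8, -9.8, 0, 1], [0, 0, 0, -10, -12.2, 0, 1], [0, 0, 0, -12.1, -14.8, 0, 1], [0, 0, 0, -12.1, -14.8, 0, 1], [0, 0, 0, -12.1, -14.8, 0, 1]])

```text
time_s: 9.08
tcp_pos: [0.4448, 0.1405, 0.2667]
ee_rot: [[0.999, -0.034, -0.002], [-0.034, -0.999, -0.001], [-0.002, 0.001, -1.0]]
wrist_force: [0.3, -0.0, -0.8]
gripper_width: 0.314
gripper_force: 30.0
```

```bash
python3 - <<'E'
from h import *
import pickle
c,e=pickle.load(open('g4.pkl','rb'));print('flange g4',tri((e,310.7,180.5),(c,332.8,184.5)))
print('table edge',onz(e,115,265,0),onz(e,235,190,0))
e=capture('scene');c=capture('side');w=capture('wrist');s=sense();p=s['tcp_pos'];print(p)
pickle.dump((c,e,w),open('g5.pkl','wb'))
for a in(e,c,w):
    q=p-[0,0,.108];m,u,v=bluem(a,q,60);y,x=np.nonzero(m);print(u,v,len(x));
    if a is not w: show(m,u,v,18)
    elif len(x): print(x.min(),x.max(),y.min(),y.max())
u,v=proj(w,(.5255,.136,.078)).round().astype(int);print(u,v)
cr=[cv2.resize(w['pixels'][max(v-35,0):v+35,u-40:u+40],(480,420),interpolation=2)]
u,v=proj(c,p-[0,0,.1]).round().astype(int);cr.append(cv2.resize(c['pixels'][v-35:v+35,u-25:u+25],(300,420),interpolation=2))
cv2.imwrite('pics/m1.png',np.hstack(cr))
E
```

```text
flange g4 (array([ 0.55850434, -0.01331208,  0.16907542]), [np.float64(0.0018000996173266925), np.float64(0.0018000996173266318)])
table edge [0.31914976 0.2924407  0.        ] [0.68257929 0.2813824  0.        ]
[0.44619392 0.13912896 0.26688904]
209 189 204
....................................
....................................
....................................
....................................
....................................
....................................
...............##...................
.............##.....................
.............#####..................
..............####..................
..............#####.................
..............#####.................
...........###########..............
.........################...........
........#################...........
........#################...........
........##################..........
........##################..........
........##################..........
.........################...........
...........############.............
.............########...............
.............#######.......
[... 1170 characters left out ...]
...........###################.....
.............#################......
..............###############.......
...............############.........
................##########..........
.................########...........
.................########...........
.................########...........
..................######............
....................................
....................................
....................................
....................................
....................................
....................................
....................................
....................................
....................................
317 199 1193
291 337 184 230
317 89
```

View pics/m1.png

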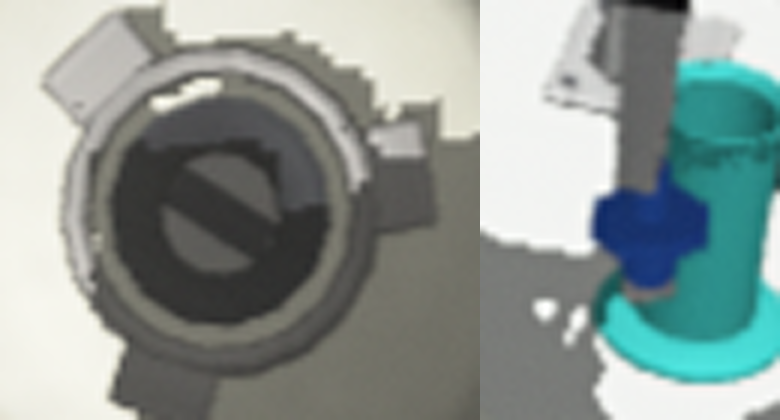

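The left crop shows the socket ring centred at about (220,210), with the slot running (165,180) to (275,245). The right crop shows the blue flange with a grey tang end below it at (640–675, 290).

```bash
python3 - <<'E'
from h import *
import pickle
c,e,w=pickle.load(open('g5.pkl','rb'));p=sense()['tcp_pos'];print(p)
f=lambda u,v:(277+u/6,54+v/6)
S=onz(w,*f(220,210),.08);print('sock wrist',S)
a,b=onz(w,*f(165,180),.064),onz(w,*f(275,245),.064);v=b-a;print('slot deg',np.degrees(np.arctan2(v[1],v[0]))%180,'slot ctr',(a+b)/2, 'hole ctr',onz(w,*f(221,212),.064))
F=tri((e,208,187.3),(c,377.3,239.8));print('flange tri scn/side',F)
print('flange wrist',[onz(w,314.3,207.3,z) for z in(.165,.17,.175)])
F=tri((e,208,187.3),(c,377.3,239.8),(w,314.3,207.3));print('all',F)
for n,a,(x0,x1,y0,y1) in(('scene',e,(200,216,192,204)),('side',c,(368,386,246,260))):
    print(n)
    for y in range(y0,y1):print(y,' '.join('%3d/%3d'%(a['pixels'][y,x,0],a['pixels'][y,x,2]) for x in range(x0,x1)))
E
```

```text
[0.44619392 0.13912896 0.26688904]
sock wrist [0.52537934 0.13882239 0.08      ]
slot deg 58.28855594873198 slot ctr [0.52522161 0.13883222 0.064     ] hole ctr [0.52531099 0.13870722 0.064     ]
flange tri scn/side (array([0.44122236, 0.13874404, 0.16466185]), [np.float64(0.001163377905174986), np.float64(0.0011633779051748924)])
flange wrist [array([0.44207617, 0.14139368, 0.165     ]), array([0.44367659, 0.14132908, 0.17      ]), array([0.445277  , 0.14126449, 0.175     ])]
all (array([0.44167472, 0.14015716, 0.16467975]), [np.float64(0.0015961354119102722), np.float64(0.0014273194823918485), np.float64(0.001273908434437441)])
scene
192 118/129 115/129 116/141 107/100 104/ 14 101/ 16 100/ 25 101/ 10 105/ 24 101/ 22  94/ 11  86/ 11  88/ 84  83/102  95/102  75/ 80
193 115/123 119/127 120/134 106/ 92 102/ 11 103/  5 107/ 18 106/ 18 108/ 27  99/ 11  95/ 17  95/ 92  94/110  86/ 92  88/ 95  90/ 96
194 118/122 116/122 116/131 107/ 91 101/  7 105/  8 109/ 26 105/ 25 106/ 26 101/ 14  90/ 10  96/ 88  95/107  81/ 87  85/ 89  96/100
195 115/121 117/125 117/132 108/ 89  99/  0 106/ 16 107/ 15 
[... 2504 characters left out ...]
/ 69 205/ 69 195/ 64 147/ 46 104/ 33 106/ 32 115/ 37 119/ 37 125/ 39 129/ 41 132/ 42 133/ 42 134/ 41 138/ 45
256  88/ 43 101/ 30 170/ 54 202/ 68 203/ 69 206/ 70 206/ 70 179/ 58 136/ 43 113/ 35 114/ 37 118/ 38 124/ 40 129/ 41 131/ 41 132/ 42 136/ 44 137/ 43
257 113/ 75 153/ 52 192/ 62 203/ 67 204/ 69 206/ 70 207/ 71 204/ 69 191/ 64 159/ 51 130/ 42 122/ 39 124/ 41 128/ 42 131/ 41 135/ 42 137/ 44 137/ 43
258 152/126 172/ 93 192/ 63 205/ 68 204/ 68 206/ 70 206/ 69 209/ 72 207/ 69 198/ 66 180/ 58 156/ 50 135/ 42 133/ 43 133/ 42 135/ 44 138/ 44 137/ 44
259 201/198 193/166 168/ 71 193/ 60 207/ 69 208/ 70 207/ 69 208/ 71 210/ 71 209/ 70 207/ 70 197/ 66 182/ 59 174/ 57 163/ 53 153/ 50 147/ 48 143/ 46
```

The slot lies at about 58° from world x. The tang appears to be at roughly 30–40°, so a turn of about +20–25° is expected. Hovering over the socket first.

Emit:
arm_command(deltas=[[0, 0, 0, 3, 0, 0, 1], [0, 0, 0, 6, 0, 0, 1], [0, 0, 0, 8.2, 0, 1.5, 1], [0, 0, 0, 8.2, 0, 3, 1], [0, 0, 0, 8.2, 0, 4.5, 1], [0, 0, 0, 8.2, 0, 5.6, 1], [0, 0, 0, 8.2, 0, 5.6, 1], [0, 0, 0, 8.2, 0, 5.6, 1]])

```text
time_s: 9.9
tcp_pos: [0.5283, 0.1355, 0.2108]
ee_rot: [[0.999, -0.04, -0.002], [-0.04, -0.999, -0.001], [-0.002, 0.001, -1.0]]
wrist_force: [0.7, -0.1, -1.1]
gripper_width: 0.317
gripper_force: 30.0
```

```bash
python3 - <<'E'
from h import *
import pickle
e=capture('scene');c=capture('side');w=capture('wrist');s=sense();p=s['tcp_pos'];print(p,s['wrist_force'],s['moment'])
pickle.dump((c,e,w),open('g6.pkl','wb'))
L=[]
for a in(e,c,w):
    m,u,v=bluem(a,p-[0,0,.1],50);k=max(cv2.findContours(m,0,1)[0],key=cv2.contourArea);x,y,ww,hh=cv2.boundingRect(k);print(u,v,x,y,ww,hh)
    rows=[np.nonzero(m[r])[0] for r in range(y,y+hh)];wd=[r.max()-r.min()+1 for r in rows]
    i=[j for j in range(hh) if wd[j]>=max(wd)-1];uu=np.mean([(rows[j].max()+rows[j].min())/2 for j in i])+.0;vv=y+np.mean(i)
    L.append((a,uu,vv));print('flange',uu,vv,max(wd))
print(tri(*L[:2]),tri(*L));print([onz(w,L[2][1],L[2][2],z) for z in(.105,.11)])
u,v=proj(w,(.5255,.138,.08)).round().astype(int);print('sock',u,v)
g=cv2.cvtColor(w['pixels'],cv2.COLOR_BGR2GRAY)
for y in range(v-34,v+26,2):print(y,' '.join('%3d'%g[y,x] if cv2.inRange(cv2.cvtColor(w['pixels'][y:y+1,x:x+1],cv2.COLOR_BGR2HSV),(105,90,30),(130,255,255))[0,0]==0 else ' B ' for x in range(u-40,u+42,2)))
E
```

```text
[0.52838026 0.13634637 0.21213134] [-1.13442133  0.39925806 -1.17213459] [-0.00553739  0.06575544  0.00519227]
240 193 231 185 17 18
flange 239.0 193.0 17
326 253 319 244 19 20
flange 328.07142857142856 253.0 18
317 203 291 185 48 48
flange 314.3125 208.5 46
(array([0.52532805, 0.13595912, 0.11276831]), [np.float64(0.0004449586117064458), np.float64(0.00044495861170639736)]) (array([0.52518583, 0.13702315, 0.1130597 ]), [np.float64(0.0012445894448037977), np.float64(0.0004061984474091023), np.float64(0.0012135779956744172)])
[array([0.52221627, 0.13830245, 0.105     ]), array([0.52382598, 0.13822947, 0.11      ])]
sock 315 195
161 121 121 121 120 120 120 121  90  83  88  83  75 108 111  93  71  67  69  70  66  65  64  68  74  84 100 118 119 118 117 117 117 117 118 116 115 114 114 115 114 115
163 121 121 119 120 120 121  92  83  86  83  83  81  75  69  66  65  65  63  64  62  64  65  65  65  65  68  74 109 118 117 116 116 117 117 116 114 115 115 114 115 114
165 121 120 120 120 121  88  83  86  82  85  83  82  80  68  65  65  64  63  66  65  63  62  64  64  61  64  64  68  92 117 116 1
[... 3874 characters left out ...]
 110 108 110 111 110 110 109
213 117 116 117 116 117 116 114 115 112  B   B   B   59  60  57  66  B   B   88  85  84  84  86  B   B   63  56  59  57  B   B   B  111 111 112 110 111 110 109 109 110
215 117 117 117 117 116 115 115 115 115  B   B   B   61  59  58  65  B   B   75  87  85  84  74  B   B   64  57  57  59  B   B   B   99 110 109 111 110 111 109 109 108
217 115 115 115 115 113 116 115 114 114  85  B   B   61  58  58  63  B   B   B   B   70  B   B   B   B   63  58  56  60  55  B  101 110 111 111 110 109 109 107 108 108
219 114 116 114 113 112 113 112 114 114  78  B   61  60  59  58  64  B   B   B   B   B   B   B   B   B   63  56  57  58  58  85 112 112 110 110 110 110 108 107 107 106
```

```bash
python3 - <<'E'
from h import *
import pickle
c,e,w=pickle.load(open('g6.pkl','rb'));c5,e5,w5=pickle.load(open('g5.pkl','rb'))
print('sock',onz(w,313.2,193.2,.08),onz(w,313.2,193.2,.078),'flange',[onz(w,314.3,208.5,z) for z in(.112,.115)])
# socket ring dark blob in scene/side of the start, dark mask
d=pickle.load(open('c0.pkl','rb'))
for n in('scene','side'):
    a=d[n];u,v=proj(a,(.5253,.138,.08)).round().astype(int);g=cv2.cvtColor(a['pixels'],6)
    print(n,u,v)
    for y in range(v-10,v+11):print(y,' '.join('%3d'%g[y,x] for x in range(u-14,u+15)))
E
```

```text
sock [0.52710586 0.13905086 0.08      ] [0.52655596 0.13908284 0.078     ] flange [array([0.52447021, 0.13820926, 0.112     ]), array([0.52543604, 0.13816536, 0.115     ])]
scene 239 207
197 109 112 117 107  89  81  81 114 159 195 203 142  73  73 151 188 190 193 189 184 180 180 178 180 179 178 180 179 178
198 136 109 113 106  84  77 122 111  75  68 151 192 191 191 186 185 183 181 182 181 176 181 178 178 179 178 179 177 181
199 176 138 108 103  80 116 182 146  78  77 152 186 187 188 189 186 187 186 183 183 182 180 179 179 176 180 182 180 180
200 183 188 159 106  75 158 142  69 160 201 196 195 174 159 139 119 142 158 153 177 187 184 180 178 177 180 180 179 179
201 181 181 185 175 182 137  73  74 158 177 143  90  54  58  60  62  63  61  57  71 132 177 188 183 180 180 179 180 178
202 179 179 178 183 183 187 193 197 163  92  51  57  69  69  75  77  81  82  78  71  59  98 168 190 185 182 179 179 180
203 179 178 177 180 180 183 189 157  93  57  67  60  58  49  44  43  41  54  65  74  73  64  89 146 181 182 181 179 182
204 178 180 178 179 182 184 169 108  56  63  60  40  37  34  40  45  43  
[... 3439 characters left out ...]
 189 167 137  86  42  39  42  43  44  46  49  47  45  49  47  47  48  84 177 164 147 188 174 216 247
273 210 198 147 122 174 195 166  97  45  39  43  49  51  46  46  46  50  57  54  51  50 105 227 234 204 185 154 229 251
274 207 207 191 142 131 174 190 149  94  68  52  51  53  50  52  53  54  55  53  55  64 111 204 225 198 157 139 211 240
275 209 209 207 172 124 133 166 182 184 161 116  89  80  74  71  67  71  76  84 107 157 187 200 187 158 142 173 205 223
276 211 211 210 202 154 119 130 150 164 173 182 187 187 184 165 151 168 182 188 194 201 188 169 153 150 175 200 207 211
277 204 215 211 195 147 117 124 128 134 146 160 159 170 184 184 181 175 172 174 174 171 156 146 155 182 202 207 208 210
```

```bash
python3 - <<'E'
from h import *
import pickle
c,e,w=pickle.load(open('g6.pkl','rb'))
print(tri((e,239.8,204.7),(c,327.6,265.7)));print(tri((e,239.8,204.7),(c,327.6,265.7),(w,313.2,193.2)))
F,_=tri((e,239,193),(c,328.07,253));print('flange',F)
print(proj(e,(F[0],F[1],.082)),proj(c,(F[0],F[1],.082)),proj(w,(F[0],F[1],.082)))
E
```

```text
(array([0.52535829, 0.13660847, 0.08406461]), [np.float64(0.0009028831969282805), np.float64(0.0009028831969282819)])
(array([0.52659059, 0.13780463, 0.08353566]), [np.float64(0.0007969676298091098), np.float64(0.0020801604100469545), np.float64(0.0018671935946680583)])
flange [0.52532997 0.13596003 0.11276774]
[239.80206145 205.95595678] [327.3705429  265.94999771] [317.13893703 195.85786867]
```

Emit:
arm_command(deltas=[[0, 0, 0, 0.07, -0.08, 0.4, 1], [0, 0, 0, 0.07, -0.08, 0.7, 1], [0, 0, 0, 0.07, -0.08, 1, 1], [0, 0, 0, 0.07, -0.08, 1.2, 1], [0, 0, 0, 0.07, -0.08, 1.2, 1]])

```text
time_s: 10.47
tcp_pos: [0.5303, 0.1381, 0.2008]
ee_rot: [[0.999, -0.037, 0.004], [-0.037, -0.999, 0.001], [0.004, -0.002, -1.0]]
wrist_force: [2.0, 1.3, 5.6]
gripper_width: 0.318
gripper_force: 30.0
```

Emit:
arm_command(deltas=[[0, 0, 0, 0, 0, 0.2, 1], [0, 0, 0, 0, 0, 0.4, 1], [0, 0, 0, 0, 0, 0.55, 1], [0, 0, 0, 0, 0, 0.55, 1], [0, 0, 0, 0, 0, 0.55, 1]])

```text
time_s: 10.88
tcp_pos: [0.5295, 0.1379, 0.1947]
ee_rot: [[0.999, -0.037, 0.002], [-0.037, -0.999, 0.001], [0.002, -0.001, -1.0]]
wrist_force: [3.1, 0.6, 4.5]
gripper_width: 0.317
gripper_force: 30.0
```

```bash
cat >> h.py <<'E'
def flange():
    s=sense();p=s['tcp_pos'];L=[]
    for n in('scene','side','wrist'):
        a=capture(n);m,u,v=bluem(a,p-[0,0,.1],50);k=max(cv2.findContours(m,0,1)[0],key=cv2.contourArea);x,y,ww,hh=cv2.boundingRect(k)
        rows=[np.nonzero(m[r])[0] for r in range(y,y+hh)];wd=[r.max()-r.min()+1 for r in rows]
        i=[j for j in range(hh) if wd[j]>=max(wd)-1]
        L.append((a,np.mean([(rows[j].max()+rows[j].min())/2 for j in i]),y+np.mean(i)));print(n,L[-1][1:],(x,y,ww,hh))
    F,r=tri(*L[:2]);print('tcp',p,'F',np.array(s['wrist_force']).round(1),'M',np.array(s['moment']).round(3));print('flange',F,F-p);print('wrist',onz(L[2][0],*L[2][1:],F[2]+.003)-p)
    return L
E
python3 - <<'E'
from h import *
L=flange()
for a in L[:2]:
    m,u,v=bluem(a[0],sense()['tcp_pos']-[0,0,.1],30);show(m,u,v,15)
E
```

```text
scene (np.float64(240.16666666666666), np.float64(196.0)) (232, 187, 17, 19)
side (np.float64(324.75), np.float64(258.5)) (316, 250, 19, 18)
wrist (np.float64(314.46875), np.float64(205.5)) (290, 181, 50, 50)
tcp [0.52953843 0.13789893 0.19465401] F [3.1 0.6 4.5] M [ 0.397 -1.177  0.005]
flange [0.53081973 0.13870457 0.10150599] [ 0.00128129  0.00080563 -0.09314802]
wrist [ 0.00147252  0.00176969 -0.09014802]
..............................
..............................
...............#..............
...............#..............
..............##..............
..............##..............
..............##..............
..............##..............
........###..###..............
.......#########..............
.......#########..#####.......
........###############.......
.........###############......
............############......
............###########.......
............######............
...........#######............
...........########...........
..........########............
...........#######............
...............##.............
..............................
.....
[... 472 characters left out ...]
.......#####......
..........#.......#######.....
.........##.......#######.....
........###.......######......
.......#####......######......
.......#########.#######......
.......################.......
......################........
......################........
.......################.......
........###############.......
..........#############.......
..........##.##########.......
..............#######.........
..............######..........
..............................
..............................
..............................
..............................
..............................
..............................
..............................
..............................
```

The coupling caught on the rim and tipped. Backing up to check it.

Emit:
arm_command(deltas=[[0, 0, 0, 0, 0, -0.6, 1], [0, 0, 0, 0, 0, -1.5, 1], [0, 0, 0, 0, 0, -2.5, 1], [0, 0, 0, 0, 0, -3, 1], [0, 0, 0, 0, 0, -3, 1]])

```text
time_s: 11.45
tcp_pos: [0.5287, 0.1374, 0.2252]
ee_rot: [[0.999, -0.038, 0.001], [-0.038, -0.999, 0.0], [0.001, -0.0, -1.0]]
wrist_force: [-0.7, 0.8, 0.5]
gripper_width: 0.318
gripper_force: 30.0
```

```bash
python3 - <<'E'
from h import *
import pickle
L=flange();pickle.dump([l[0] for l in L],open('g7.pkl','wb'))
p=sense()['tcp_pos']
for a in L[:2]:
    im=a[0]['pixels'];u,v=proj(a[0],p-[0,0,.085]).round().astype(int);hsv=cv2.cvtColor(im,40)
    for y in range(v-32,v+30):print(y,''.join('B' if 105<=h<=130 and s>90 and vv>30 else '#' if vv<50 else '+' if vv<110 else '-' if vv<150 else '.' for h,s,vv in hsv[y,u-24:u+24]))
    print(u-24)
E
```

```text
scene (np.float64(240.125), np.float64(183.5)) (232, 174, 17, 19)
side (np.float64(325.0), np.float64(245.0)) (316, 236, 19, 19)
wrist (np.float64(314.9), np.float64(202.46666666666667)) (291, 178, 49, 49)
tcp [0.52867096 0.13735875 0.22521222] F [-0.7  0.8  0.5] M [-0.001 -0.032  0.041]
flange [0.53168891 0.13720164 0.13100646] [ 0.00301795 -0.0001571  -0.09420576]
wrist [ 0.00298576  0.0012539  -0.09120576]
149 +++++++++++####++++++++++###########++++++..++++
150 ++++++++++++++##+++++++++###########+++++...---+
151 ++++++++++++++++++++++++++##########+++++-......
152 ++++++++++++++++++++++++++########+++++++-.----+
153 ++++++++++++++++++++++++++######+-++++-.-+--..--
154 ++++++++++++++++++++++++++#####+++++-.....------
155 ++++++++++++++++++++++++++++#++++++-......------
156 +++++++++++++++++++++++++++++++++-........------
157 +++++++++++++++++++++++++++++++-..........------
158 +++++++++++++++++++++++++++++++...........------
159 ++++++++++++++++++++++++++++++#-..........------
160 ++++++++++++++++++++++++++++++#-..........------
161 ++++++++++++++++++++++++-.-++++-..........-----
[... 5192 characters left out ...]
.......
258 ---------------------++++++---++-...............
259 ----------------------++++++----................
260 -------------------++++++++++++-................
261 -----------------++++########++.................
262 ----------------+++###########+-................
263 ---------------+++#############+-...............
264 --------------+++###############++..............
265 -------------++++################++-............
266 -------------++++################++++-..........
267 -------------+++++###############++++---........
268 ------------++++++#####+++######+++++-----......
269 ------------++++++#####++++#####+++++------.....
270 ------------++++++##############+++++-------....
303
```

Emit:
arm_command(deltas=[[0, 0, 0, 0, 0, -2, 1], [0, 0, 0, 0.5, 2, -4, 1], [0, 0, 0, 1.2, 5, -4.5, 1], [0, 0, 0, 2, 8, -4.5, 1], [0, 0, 0, 2.8, 11, -4.5, 1], [0, 0, 0, 3.4, 13.5, -4.5, 1], [0, 0, 0, 3.7, 15.1, -4.5, 1], [0, 0, 0, 3.7, 15.1, -4.5, 1]])

```text
time_s: 12.27
tcp_pos: [0.5597, -0.0176, 0.2681]
ee_rot: [[0.999, -0.042, -0.002], [-0.042, -0.999, -0.001], [-0.002, 0.001, -1.0]]
wrist_force: [-0.8, 0.1, -0.7]
gripper_width: 0.317
gripper_force: 30.0
```

```bash
python3 - <<'E'
from h import *
L=flange();p=sense()['tcp_pos']
for a,z in zip(L[:2],(0,0)):
    im=a[0]['pixels'];u,v=proj(a[0],p-[0,0,.1]).round().astype(int);hsv=cv2.cvtColor(im,40)
    for y in range(v-25,v+17):print(y,''.join('B' if 105<=h<=130 and s>90 and vv>30 else '#' if vv<50 else '+' if vv<110 else '-' if vv<150 else '.' for h,s,vv in hsv[y,u-20:u+20]))
    print(u-20,proj(a[0],p-[0,0,.089]))
E
```

```text
scene (np.float64(314.0), np.float64(178.0)) (306, 168, 17, 20)
side (np.float64(331.0), np.float64(180.0)) (323, 172, 17, 18)
wrist (np.float64(314.8235294117647), np.float64(202.0)) (291, 178, 49, 49)
tcp [ 0.55965039 -0.01758331  0.26812364] F [-0.8  0.1 -0.7] M [ 0.041 -0.023 -0.07 ]
flange [ 0.56326647 -0.01843397  0.17486562] [ 0.00361608 -0.00085066 -0.09325803]
wrist [ 0.00355736  0.00370354 -0.09025803]
156 .................++++.....++++..........
157 .................++++....-++++..........
158 .................++++....-+++...........
159 .................++++-...-+++...........
160 .................++++-....+++...........
161 ..................+++--...+++...........
162 .................-+++-...-+++...........
163 .................-+++-...-+++...........
164 .................-+++-..-++++...........
165 ..................++++..-++++-..........
166 ..................++++..-+++............
167 .................-++++...+++-...........
168 ..................++++BB++++-...........
169 .................-++++BB++++-...........
170 ..................++++BB++++-...........
171 .....
[... 2457 characters left out ...]
....-++++++++++++BBBBBBBB+-..-+++-..-+++
187 ..........-++++++BBBBBBBB+-..-+++-..-+++
188 ................-+BBBBBB-+--.-+++-..-+++
189 ...................-BB++++--.-+++-...-++
190 ...................-++--+.....-++-...-++
191 ...................--...-............-++
192 ............................-...........
193 .........................-----.....-....
194 ........................-----.-.........
195 .......................------.----......
196 .......................------..-----....
197 ----..................-------...----....
198 ------................-------....---....
199 -------...............-------......-....
200 --------................-----...........
312 [332.1782421 178.8610319]
```

Emit:
arm_command(deltas=[[0, 0, 0, 0, -0.15, 1.5, 1], [0, 0, 0, 0, -0.15, 3.5, 1], [0, 0, 0, 0, -0.15, 5.5, 1], [0, 0, 0, 0, -0.15, 7, 1], [0, 0, 0, 0, -0.15, 8, 1], [0, 0, 0, 0, -0.15, 9, 1], [0, 0, 0, 0, -0.15, 9.5, 1], [0, 0, 0, 0, -0.15, 9.5, 1]])

```text
time_s: 13.08
tcp_pos: [0.5596, -0.013, 0.1731]
ee_rot: [[0.999, -0.037, -0.002], [-0.037, -0.999, -0.0], [-0.002, 0.0, -1.0]]
wrist_force: [-1.1, -0.5, -0.9]
gripper_width: 0.32
gripper_force: 30.0
```

Emit:
arm_command(deltas=[[0, 0, 0, 0, 0, 0.5, 1], [0, 0, 0, 0, 0, 1, 1], [0, 0, 0, 0, 0, 1.5, 1], [0, 0, 0, 0, 0, 2, 1], [0, 0, 0, 0, 0, 2, 1]])

```text
time_s: 13.5
tcp_pos: [0.5598, -0.0134, 0.1529]
ee_rot: [[0.999, -0.038, -0.001], [-0.038, -0.999, 0.0], [-0.001, -0.0, -1.0]]
wrist_force: [-0.1, -0.7, -1.7]
gripper_width: 0.316
gripper_force: 30.0
```

Emit:
arm_command(deltas=[[0, 0, 0, 0, 0, 0.4, 1], [0, 0, 0, 0, 0, 0.7, 1], [0, 0, 0, 0, 0, 0.7, 1]])

```text
time_s: 13.75
tcp_pos: [0.5599, -0.0134, 0.1463]
ee_rot: [[0.999, -0.038, -0.001], [-0.038, -0.999, 0.0], [-0.001, -0.0, -1.0]]
wrist_force: [-0.5, -0.6, -1.2]
gripper_width: 0.314
gripper_force: 30.0
```

Emit:
arm_command(deltas=[[0, 0, 0, 0, 0, 0.3, 1], [0, 0, 0, 0, 0, 0.6, 1], [0, 0, 0, 0, 0, 0.6, 1]])

```text
time_s: 14.0
tcp_pos: [0.56, -0.0133, 0.1404]
ee_rot: [[0.999, -0.038, -0.0], [-0.038, -0.999, 0.0], [-0.0, -0.0, -1.0]]
wrist_force: [-0.4, -0.3, -1.7]
gripper_width: 0.316
gripper_force: 30.0
```

Emit:
arm_command(deltas=[[0, 0, 0, 0, 0, 0.3, 1], [0, 0, 0, 0, 0, 0.3, 0.5], [0, 0, 0, 0, 0, 0.3, 0.29], [0, 0, 0, 0, 0, 0.3, 0.27], [0, 0, 0, 0, 0, 0.3, 0.27], [0, 0, 0, 0, 0, 0.3, 0.27]])

```text
time_s: 14.5
tcp_pos: [0.5607, -0.0131, 0.1384]
ee_rot: [[0.999, -0.038, 0.002], [-0.038, -0.999, 0.0], [0.002, -0.0, -1.0]]
wrist_force: [-0.9, -0.2, -0.3]
gripper_width: 0.366
gripper_force: 5.2
```

Emit:
arm_command(deltas=[[0, 0, 0, 0, 0, -2, 0.27], [0, 0, 0, 0, 0, -4, 0.27], [0, 0, 0, 0, 0, -6.5, 0.27], [0, 0, 0, 0, 0, -9, 0.27], [0, 0, 0, 0, 0, -11, 0.27], [0, 0, 0, -4, 0, -11.5, 0.27], [0, 0, 0, -7.7, 0, -11.5, 0.27], [0, 0, 0, -7.7, 0, -11.5, 0.27]])

```text
time_s: 15.17
tcp_pos: [0.4768, -0.0111, 0.2529]
ee_rot: [[0.999, -0.038, -0.004], [-0.038, -0.999, 0.001], [-0.004, -0.001, -1.0]]
wrist_force: [-0.1, 0.2, -1.3]
gripper_width: 0.366
gripper_force: 5.1
```

```bash
python3 - <<'E'
from h import *
import pickle
e=capture('scene');c=capture('side');w=capture('wrist');s=sense();p=s['tcp_pos'];print(p,s['gripper_width'],s['time_s'])
pickle.dump((c,e,w),open('g8.pkl','wb'))
h=cv2.cvtColor(w['pixels'],40);m=cv2.inRange(h,(105,90,30),(130,255,255));u,v=proj(w,(.56,-.015,.05)).astype(int)
m[:v-45]=0;m[v+45:]=0
k=max(cv2.findContours(m,0,1)[0],key=cv2.contourArea);print(cv2.contourArea(k),cv2.minEnclosingCircle(k),cv2.fitEllipse(cv2.convexHull(k)))
(x,y),r=cv2.minEnclosingCircle(k);print(onz(w,x,y,.0405))
for yy in range(v-40,v+40,2):print(yy,''.join('B' if 105<=a<=130 and b>90 and q>30 else '#' if q<50 else '+' if q<110 else '-' if q<150 else '.' for a,b,q in h[max(yy,0),u-45:u+45:1]))
print(u-45)
for a in(e,c):
    im=a['pixels'];q=p-[0,0,.085];u,v=proj(a,q).round().astype(int);hh=cv2.cvtColor(im,40)
    print(proj(a,p-[0,0,.09]),u-20)
    for y in range(v-15,v+12):print(y,''.join('#' if z<50 else '+' if z<110 else '-' if z<150 else '.' for z in hh[y,u-20:u+20,2]))
E
```

```text
[ 0.48345228 -0.01031777  0.25390017] 0.3643895049665372 15.3167
868.5 ((315.1966247558594, 90.55618286132812), 18.201520919799805) ((315.0631408691406, 90.84341430664062), (33.99019241333008, 35.373321533203125), 176.0399169921875)
[ 0.561494   -0.01200849  0.0405    ]
51 ..................................................................----+------.............
53 ..........................................................++-+++++++++++++++++++..........
55 ......................................................-+++++++++++++++++++++++++++........
57 ...........................................---.......-++++++++++++++++++++++++++++++......
59 .................................------.........--+-++++++++++++++++++++++++++++++++++....
61 .............................--.............-..........--+++++++++++++++++++++++++++++++..
63 ..........................-......---------------------.....-++++++++++++++++++++++++++++-.
65 .......................-.....----------------------------.....++++++++++++++++++++++++++++
67 .....................-...-----------++++++++++++++----------.....+++++++++
[... 4743 characters left out ...]
+++++++++++++++++++++++++
187 -+++++++++++++++++++++++++++++++++++++++
188 -++++++++++++++++++++++++++---++++++++++
189 .-++++++++++++++++#+++++++-..--...-+++++
190 .-++++++++++++++++++++++++...--...-..-++
191 .-++++++++++++++++++++++++..-------...++
192 .....-+++++++++++++++++++...-------...++
193 ...........-+++++++++++++..--------..-++
194 .................--+++-++-.--------..+++
195 .......................-+---------..-+++
196 ........................+++------...++++
197 .......................-+++------...++++
198 .......................-+++------..-....
199 .......................-+++-...-...-....
200 ........................++++-......-....
201 ........................+++++---.---....
```

Emit:
arm_command(deltas=[[0, 0, 0, 2.5, 0, 0, 0.27], [0, 0, 0, 5, 0, 0, 0.27], [0, 0, 0, 7.6, -0.05, 0, 0.27], [0, 0, 0, 7.6, -0.05, 0, 0.27], [0, 0, 0, 7.6, -0.05, 0, 0.27], [0, 0, 0, 7.6, -0.05, 2, 0.27], [0, 0, 0, 7.6, -0.05, 4, 0.27], [0, 0, 0, 7.6, -0.05, 4, 0.27]])

```text
time_s: 15.98
tcp_pos: [0.5563, -0.013, 0.209]
ee_rot: [[0.999, -0.039, -0.009], [-0.039, -0.999, -0.0], [-0.009, 0.001, -1.0]]
wrist_force: [-0.2, 0.6, -2.5]
gripper_width: 0.372
gripper_force: 5.1
```

```bash
python3 -c "
from h import *
s=sense();print(s['tcp_pos'],s['ee_rot'][:,2],s['joint_velocities'].round(2))"
```

```text
[ 0.55633863 -0.01302776  0.2089589 ] [-8.62847673e-03 -4.56831902e-04 -9.99962670e-01] [-0.04 -1.56  3.24  1.68 -3.42 -0.02]
```

Emit:
arm_command(deltas=[[0, 0, 0, 0, 0, 0, 0.29], [0, 0, 0, 0, 0, 1, 0.29], [0, 0, 0, 0, 0, 2, 0.29], [0, 0, 0, 0, 0, 3.5, 0.29], [0, 0, 0, 0, 0, 5, 0.29], [0, 0, 0, 0, 0, 5, 0.29], [0, 0, 0, 0, 0, 5, 0.29]])

```text
time_s: 16.57
tcp_pos: [0.5588, -0.0129, 0.1626]
ee_rot: [[0.999, -0.038, -0.001], [-0.038, -0.999, -0.001], [-0.001, 0.001, -1.0]]
wrist_force: [1.0, -0.4, 0.3]
gripper_width: 0.36
gripper_force: 5.5
```

Emit:
arm_command(deltas=[[0, 0, 0, 0, 0, 1, 0.29], [0, 0, 0, 0, 0, 2, 0.29], [0, 0, 0, 0, 0, 2.5, 0.29], [0, 0, 0, 0, 0, 2.5, 0.29], [0, 0, 0, 0, 0, 2.5, 0.29]])

```text
time_s: 16.98
tcp_pos: [0.559, -0.0129, 0.1377]
ee_rot: [[0.999, -0.038, -0.001], [-0.038, -0.999, -0.0], [-0.001, 0.0, -1.0]]
wrist_force: [0.1, 0.1, 0.4]
gripper_width: 0.357
gripper_force: 5.5
```

Emit:
arm_command(deltas=[[0, 0, 0, 0.1, 0, 0.2, 0.29], [0, 0, 0, 0.1, 0, 0.35, 0.29], [0, 0, 0, 0.1, 0, 0.35, 0.29], [0, 0, 0, 0.1, 0, 0.35, 0.34], [0, 0, 0, 0.1, 0, 0.35, 0.4], [0, 0, 0, 0.1, 0, 0.35, 1], [0, 0, 0, 0.1, 0, 0.35, 1], [0, 0, 0, 0.1, 0, 0.35, 1]])

```text
time_s: 17.65
tcp_pos: [0.5602, -0.0128, 0.1347]
ee_rot: [[0.999, -0.038, 0.0], [-0.038, -0.999, 0.0], [0.0, -0.0, -1.0]]
wrist_force: [0.1, -0.3, -0.4]
gripper_width: 0.315
gripper_force: 30.0
```

Emit:
arm_command(deltas=[[0, 0, 0, 0, 0, -0.5, 1], [0, 0, 0, 0, 0, -2, 1], [0, 0, 0, 0, 0, -4, 1], [0, 0, 0, 0, 0, -6.5, 1], [0, 0, 0, 0, 0, -9, 1], [0, 0, 0, 0, 0, -11.5, 1], [0, 0, 0, 0, 0, -13, 1], [0, 0, 0, 0, 0, -13, 1]])

```text
time_s: 18.32
tcp_pos: [0.562, -0.0128, 0.2692]
ee_rot: [[0.999, -0.037, 0.009], [-0.037, -0.999, 0.001], [0.009, -0.001, -1.0]]
wrist_force: [1.6, 1.1, 0.3]
gripper_width: 0.316
gripper_force: 30.0
```

```bash
cat >> h.py <<'E'
def asc(L,p,dz=.1,w=20,up=25,dn=17):
    for a in L[:2]:
        u,v=proj(a[0],p-[0,0,dz]).round().astype(int);hsv=cv2.cvtColor(a[0]['pixels'],40)
        for y in range(v-up,v+dn):print(y,''.join('B' if 105<=h<=130 and s>90 and vv>30 else '#' if vv<50 else '+' if vv<110 else '-' if vv<150 else '.' for h,s,vv in hsv[y,u-w:u+w]))
        print(u-w)
E
python3 - <<'E'
from h import *
L=flange();asc(L,sense()['tcp_pos'],w=15,up=15,dn=14)
E
```

```text
scene (np.float64(312.0), np.float64(179.0)) (304, 170, 17, 19)
side (np.float64(330.7), np.float64(184.0)) (323, 180, 16, 13)
wrist (np.float64(315.02777777777777), np.float64(203.5)) (292, 180, 47, 47)
tcp [ 0.5619867  -0.01275268  0.26922114] F [1.6 1.1 0.3] M [-0.019 -0.027  0.027]
flange [ 0.56310843 -0.01320583  0.16984357] [ 0.00112173 -0.00045315 -0.09937757]
wrist [ 9.07459518e-05  1.44395963e-03 -9.63775687e-02]
169 ............-+++++++++-.......
170 ............-+BB++++++........
171 .............+BBBB++++........
172 .............+BBBB++++........
173 ............-++BBB++++........
174 ...........-..BBBB++++........
175 ...........BBBBBBB+++BBB......
176 .........-BBBBBBBBBBBBBB......
177 ........-BBBBBBBBBBBBBBBB.....
178 ........-BBBBBBBBBBBBBBBBB....
179 ........-BBBBBBBBBBBBBBBBB....
180 ........-BBBBBBBBBBBBBBBBB....
181 .........-BBBBBBBBBBBBBBBB....
182 ..........BBBBBBBBBBBBBB......
183 ...........BBBBBBBBBBBB.......
184 ..............BBBBBBB.........
185 ..............BBBBBBB.........
186 ..............BBBBBBB.........
187 .............-BBBBBBB.........
188 .....
[... 663 characters left out ...]
 +++++++BBBB++++++BBB-..-----+-
181 +++++++BBBBBBBBBBBBB+-----.-+-
182 +++++++BBBBBBBBBBBBBBB+----++-
183 ++++++BBBBBBBBBBBBBBBB+---+++-
184 ++++++BBBBBBBBBBBBBBBB+--+++-.
185 ++++++BBBBBBBBBBBBBBBB+-.+++-.
186 +++++++BBBBBBBBBBBBBBB-.-+++-.
187 .....-+++BBBBBBBBBBBB+-.-+++-.
188 ..........BBBBBBBBBB+--.-+++-.
189 ...........BBBBBBB+++--.-+++-.
190 ...........BBBBBBB.......-++-.
191 ...........BBBBBB-............
192 ...........-BBBBB......-......
193 ...........-++++-...----......
194 ...........------.----...-....
195 ..................----...----.
196 ..................-----...----
197 .................-----.....---
198 .................------.....--
199 --...............----.-.......
317
```

The coupling is held upright and centred on the tongs' axis. I'll turn it about +25° in the air and carry it to the socket.

Emit:
arm_command(deltas=[[0, 0, 0, -0.6, -2.5, 0, 1], [0, 0, -0.08, -1.2, -5, 0, 1], [0, 0, -0.16, -2, -8, 0, 1], [0, 0, -0.24, -2.8, -11, 0, 1], [0, 0, -0.32, -3.5, -13.5, 0, 1], [0, 0, -0.4, -3.84, -14.95, 1, 1], [0, 0, -0.44, -3.84, -14.95, 2, 1], [0, 0, -0.44, -3.84, -14.95, 3, 1]])

```text
time_s: 19.13
tcp_pos: [0.5263, 0.1387, 0.2323]
ee_rot: [[0.919, 0.394, -0.003], [0.394, -0.919, -0.001], [-0.003, -0.0, -1.0]]
wrist_force: [-1.4, -0.3, -1.1]
gripper_width: 0.315
gripper_force: 30.0
```

Emit:
arm_command(deltas=[[0, 0, 0, 0, 0, 1, 1], [0, 0, 0, 0, 0, 2, 1], [0, 0, 0, 0, 0, 2, 1], [0, 0, 0, 0, 0, 2, 1], [0, 0, 0, 0, 0, 2, 1]])

```text
time_s: 19.55
tcp_pos: [0.5278, 0.1376, 0.2148]
ee_rot: [[0.921, 0.391, 0.001], [0.391, -0.921, -0.0], [0.001, 0.0, -1.0]]
wrist_force: [0.6, 0.3, -0.8]
gripper_width: 0.314
gripper_force: 30.0
```

```bash
cat >> h.py <<'E'
def sock(w,v0,v1,u0=270,u1=360):
    g=cv2.cvtColor(w['pixels'],6);hs=cv2.cvtColor(w['pixels'],40)
    for y in range(v0,v1,2):print(y,''.join('B' if 105<=a<=130 and b>90 and q>30 else '#' if q<52 else '+' if q<75 else '-' if q<95 else '.' for a,b,q in hs[y,u0:u1]))
    print(u0)
E
python3 - <<'E'
from h import *
import pickle
L=flange();pickle.dump(L,open('g9.pkl','wb'));p=sense()['tcp_pos'];print(sense()['ee_rot'].round(3).tolist());asc(L,p,w=15,up=15,dn=22)
w=L[2][0];print('pix for rim under flange',[proj(w,onz(w,*L[2][1:],p[2]-zf)*[1,1,0]+[0,0,zr]).round(1) for zf in(.0945,.0965) for zr in (.08,.084)])
u,v=proj(w,(.528,.1385,.082)).astype(int);print(u,v);sock(w,v-34,v+10,u-40,u+40)
E
```

```text
scene (np.float64(239.41666666666666), np.float64(190.5)) (231, 182, 17, 18)
side (np.float64(326.0), np.float64(251.0)) (317, 245, 19, 17)
wrist (np.float64(314.65), np.float64(201.9)) (291, 180, 48, 47)
tcp [0.5278133  0.13761838 0.21481778] F [ 0.6  0.3 -0.8] M [-0.076  0.009 -0.001]
flange [0.52881941 0.1370139  0.11693903] [ 0.00100611 -0.00060447 -0.09787875]
wrist [ 0.00229601  0.00262321 -0.09487875]
[[0.92, 0.391, 0.001], [0.391, -0.92, 0.001], [0.002, -0.0, -1.0]]
176 ++++-----++++----++++---++-...
177 ++++-----++++----++++-------++
178 ++++-----+++++---++++---------
179 ++++------++++---++++---------
180 ++++------++++---+++----------
181 ++++------+++-+B+-+-----------
182 ++++---+--+++B++++++----------
183 ...++--+++++BBBBB+++----------
184 -+++++++++-++BBBBB++----------
185 --++++++++-++BBBBB++----------
186 ---+++++++++-BBBBB+BB---------
187 ----+++++BBBBBBBBBBBBBB-------
188 ----+++++BBBBBBBBBBBBBBB+-----
189 -+--+++-+BBBBBBBBBBBBBBB+-----
190 .---++--BBBBBBBBBBBBBBBB+-----
191 ----+--+BBBBBBBBBBBBBBBB...+--
192 --....-BBBBBBBBBBBBBBBB-......
193 -++--+++BBBBBBBBBBBBBB
[... 3276 characters left out ...]
+++-............
185 ..........++----.....-####BBBBBBBBBBBBBBBBBBBBBBBBBBBBB+......-+++++............
187 ..........-+----....-###BBBBBBBBBBBBBBBBBBBBBBBBBBBBBBBBB-....-+++++-...........
189 ..........-+--+-...-+#BBBBBBBBBBBBBBBBBBBBBBBBBBBBBBBBBBBB-....+++++++++----....
191 ...........---++...-+BBBBBBBBBBBBBBBBBBBBBBBBBBBBBBBBBBBBBBBBB++++++------++++-.
193 ...........---++-.-+BBBBBBBBBBBBBBBBBBBBBBBBBBBBBBBBBBBBBBBBBBB+++++----+------.
195 ...........---+++BBBBBBBBBBBBBBBBBBBBBBBBBBBBBBBBBBBBBBBBBBBBBB+++++----------..
197 ...........----+BBBBBBBBBBBBBBBBBBBBBBBBBBBBBBBBBBBBBBBBBBBBBBB+++++-----+----..
199 ............+--+BBBBBBBBBBBBBBBBBBBBBBBBBBBBBBBBBBBBBBBBBBBBBBB++++----------...
275
```

Emit:
arm_command(deltas=[[0, 0, 0, -0.16, -0.09, 0, 1], [0, 0, 0, -0.16, -0.09, 0.3, 1], [0, 0, 0, -0.16, -0.09, 0.6, 1], [0, 0, 0, -0.16, -0.09, 0.8, 1], [0, 0, 0, -0.16, -0.09, 1, 1], [0, 0, 0, -0.16, -0.09, 1, 1], [0, 0, 0, -0.16, -0.09, 1, 1]])

```text
time_s: 20.28
tcp_pos: [0.5255, 0.1382, 0.2044]
ee_rot: [[0.92, 0.392, -0.0], [0.392, -0.92, -0.0], [-0.0, 0.0, -1.0]]
wrist_force: [-1.4, -0.3, -0.8]
gripper_width: 0.314
gripper_force: 30.0
```

Emit:
arm_command(deltas=[[0, 0, 0, 0, 0, 0.15, 1], [0, 0, 0, 0, 0, 0.3, 1], [0, 0, 0, 0, 0, 0.3, 1], [0, 0, 0, 0, 0, 0.3, 1]])

```text
time_s: 20.62
tcp_pos: [0.5255, 0.1382, 0.2014]
ee_rot: [[0.92, 0.391, -0.0], [0.391, -0.92, -0.0], [-0.0, 0.0, -1.0]]
wrist_force: [-0.2, -0.3, -0.4]
gripper_width: 0.314
gripper_force: 30.0
```

Emit:
arm_command(deltas=[[0, 0, 0, 0, 0, 0.1, 1], [0, 0, 0, 0, 0, 0.2, 1], [0, 0, 0, 0, 0, 0.2, 1], [0, 0, 0, 0, 0, 0.2, 1]])

```text
time_s: 20.95
tcp_pos: [0.5255, 0.1382, 0.1995]
ee_rot: [[0.92, 0.391, -0.0], [0.391, -0.92, -0.0], [-0.0, 0.0, -1.0]]
wrist_force: [-0.6, -0.5, -0.9]
gripper_width: 0.321
gripper_force: 30.0
```

Emit:
arm_command(deltas=[[0, 0, 0, 0, 0, 0.1, 1], [0, 0, 0, 0, 0, 0.2, 1], [0, 0, 0, 0, 0, 0.2, 1], [0, 0, 0, 0, 0, 0.2, 1]])

```text
time_s: 21.28
tcp_pos: [0.5255, 0.1382, 0.1974]
ee_rot: [[0.92, 0.391, -0.0], [0.391, -0.92, -0.0], [-0.0, 0.0, -1.0]]
wrist_force: [-0.7, -0.7, -0.7]
gripper_width: 0.312
gripper_force: 30.0
```

Emit:
arm_command(deltas=[[0, 0, 0, 0, 0, 0.1, 1], [0, 0, 0, 0, 0, 0.2, 1], [0, 0, 0, 0, 0, 0.3, 1], [0, 0, 0, 0, 0, 0.3, 1], [0, 0, 0, 0, 0, 0.3, 1]])

```text
time_s: 21.7
tcp_pos: [0.5255, 0.1382, 0.1945]
ee_rot: [[0.92, 0.391, -0.0], [0.391, -0.92, -0.0], [-0.0, 0.0, -1.0]]
wrist_force: [-0.1, 0.4, -1.3]
gripper_width: 0.317
gripper_force: 30.0
```

Emit:
arm_command(deltas=[[0, 0, 0, 0, 0, 0.1, 1], [0, 0, 0, 0, 0, 0.2, 1], [0, 0, 0, 0, 0, 0.2, 1], [0, 0, 0, 0, 0, 0.2, 1]])

```text
time_s: 22.03
tcp_pos: [0.5255, 0.1382, 0.1925]
ee_rot: [[0.92, 0.391, -0.0], [0.391, -0.92, -0.0], [-0.0, -0.0, -1.0]]
wrist_force: [0.5, 0.4, -0.4]
gripper_width: 0.316
gripper_force: 30.0
```

```bash
python3 - <<'E'
from h import *
L=flange();asc(L,sense()['tcp_pos'],w=15,up=15,dn=14)
E
```

```text
scene (np.float64(239.33333333333334), np.float64(200.5)) (231, 192, 17, 16)
side (np.float64(327.0), np.float64(262.0)) (318, 255, 19, 16)
wrist (np.float64(314.73333333333335), np.float64(204.0)) (291, 179, 48, 48)
tcp [0.52548025 0.13816927 0.19245127] F [ 0.5  0.4 -0.4] M [-0.047 -0.065  0.043]
flange [0.52640604 0.13780841 0.09342114] [ 0.0009258  -0.00036086 -0.09903013]
wrist [ 0.00053305  0.00157182 -0.09603013]
186 ---+++++++++..----++----------
187 +---+++++++++--..-++----------
188 ----+++++++++---.-++----------
189 -++-+++---++++++..+--+--------
190 .---++--++++++++..+-....++----
191 ----+--++++++++++++-.......+--
192 --....-+++++BB++++++..........
193 -++.-++++-++BBBBB+++..........
194 --++++++++++BBBBB+++..........
195 ----++++++++BBBBB+++..........
196 +----+++++++BBBBB++BB-........
197 -----++++BBBBBBBB++BBBB.......
198 .----++--BBBBBBBBBBBBBBB......
199 ..---+-.-BBBBBBBBBBBBBBB......
200 ....-+..BBBBBBBBBBBBBBBB......
201 .......BBBBBBBBBBBBBBBB-......
202 ........BBBBBBBBBBBBBBB.......
203 ........BBBBBBBBBBBBBBB+-.....
204 ........+BBBBBBBBBBBB+#+++....
205 .......
[... 661 characters left out ...]
 -------++BBBB+++++++-.........
257 --------BBBBB+++++++BB-.......
258 -------BBBBBB+++++++BBB-......
259 ------BBBBBBBB+++++BBBBB......
260 ------BBBBBBBBBBBBBBBBBB......
261 ------BBBBBBBBBBBBBBBBBB......
262 -------BBBBBBBBBBBBBBBBBB.....
263 ------+BBBBBBBBBBBBBBBBBB.....
264 -----++BBBBBBBBBBBBBBBBBB.....
265 ----+++BBBBBBBBBBBBBBBBB++-...
266 ----++++BBBBBBBBBBBBBBBB++++-.
267 ----+++++BBBBBBBBBBBBBB+++++--
268 ---++++++#+BBBBBBBBBBB#+++++--
269 ---++++++###BBBBBBBB###+++++--
270 ---++++++######+++#####+++++--
271 --+++++-+##############+++++--
272 -+++++--+#############++++++--
273 +++++++++#############++-+++--
274 ++++++++++############+++++++-
275 ++++++++++++++#####+++++++++++
312
```

Emit:
arm_command(deltas=[[0, 0, 0, 0, 0, 0.1, 1], [0, 0, 0, 0, 0, 0.2, 1], [0, 0, 0, 0, 0, 0.2, 1], [0, 0, 0, 0, 0, 0.2, 1]])

```text
time_s: 22.52
tcp_pos: [0.5255, 0.1381, 0.1904]
ee_rot: [[0.92, 0.391, -0.0], [0.391, -0.92, -0.0], [-0.0, 0.0, -1.0]]
wrist_force: [0.4, -1.0, 0.4]
gripper_width: 0.317
gripper_force: 30.0
```

Emit:
arm_command(deltas=[[0, 0, 0, 0, 0, 0.1, 1], [0, 0, 0, 0, 0, 0.2, 1], [0, 0, 0, 0, 0, 0.2, 1], [0, 0, 0, 0, 0, 0.2, 1]])

```text
time_s: 22.85
tcp_pos: [0.5255, 0.1382, 0.1884]
ee_rot: [[0.92, 0.391, -0.0], [0.391, -0.92, -0.0], [-0.0, 0.0, -1.0]]
wrist_force: [-0.3, -0.0, -0.6]
gripper_width: 0.316
gripper_force: 30.0
```

Emit:
arm_command(deltas=[[0, 0, 0, 0, 0, 0.1, 1], [0, 0, 0, 0, 0, 0.15, 1], [0, 0, 0, 0, 0, 0.15, 1], [0, 0, 0, 0, 0, 0.15, 1]])

```text
time_s: 23.18
tcp_pos: [0.5255, 0.1382, 0.187]
ee_rot: [[0.92, 0.391, -0.0], [0.391, -0.92, -0.0], [-0.0, 0.0, -1.0]]
wrist_force: [0.4, -0.2, -1.0]
gripper_width: 0.318
gripper_force: 30.0
```

Emit:
arm_command(deltas=[[0, 0, 0, 0, 0, 0.1, 1], [0, 0, 0, 0, 0, 0.15, 1], [0, 0, 0, 0, 0, 0.15, 1], [0, 0, 0, 0, 0, 0.15, 1]])

```text
time_s: 23.52
tcp_pos: [0.5256, 0.1382, 0.186]
ee_rot: [[0.92, 0.392, 0.0], [0.392, -0.92, -0.0], [0.0, 0.0, -1.0]]
wrist_force: [-2.3, -0.5, 3.0]
gripper_width: 0.313
gripper_force: 30.0
```

Floor contact at TCP 0.186, which is 6 mm high as expected for a tang off the slot. Turning by feel with a light press.

Emit:
arm_command(deltas=[[0, 0, 0, 0, 0, 0.06, 1], [0, 0, -0.06, 0, 0, 0.06, 1], [0, 0, -0.12, 0, 0, 0.06, 1], [0, 0, -0.18, 0, 0, 0.06, 1], [0, 0, -0.18, 0, 0, 0.06, 1]])

```text
time_s: 23.93
tcp_pos: [0.5259, 0.1382, 0.1856]
ee_rot: [[0.835, 0.551, 0.001], [0.551, -0.835, 0.0], [0.001, 0.001, -1.0]]
wrist_force: [-1.2, -0.3, 3.8]
gripper_width: 0.315
gripper_force: 30.0
```

Emit:
arm_command(deltas=[[0, 0, -0.06, 0, 0, 0, 1], [0, 0, -0.12, 0, 0, 0, 1], [0, 0, -0.18, 0, 0, 0, 1], [0, 0, -0.18, 0, 0, 0, 1]])

```text
time_s: 24.27
tcp_pos: [0.526, 0.1384, 0.1854]
ee_rot: [[0.723, 0.69, 0.001], [0.69, -0.723, 0.0], [0.001, 0.001, -1.0]]
wrist_force: [-0.3, 0.0, 3.5]
gripper_width: 0.316
gripper_force: 30.0
```

```bash
python3 - <<'E'
from h import *
L=flange();asc(L,sense()['tcp_pos'],w=15,up=12,dn=12)
E
```

```text
scene (np.float64(239.64285714285714), np.float64(203.0)) (232, 194, 16, 15)
side (np.float64(326.875), np.float64(264.5)) (318, 255, 19, 18)
wrist (np.float64(314.75), np.float64(206.0)) (291, 180, 49, 49)
tcp [0.52602201 0.13835799 0.18541506] F [-0.3  0.   3.5] M [-0.066  0.23  -0.019]
flange [0.52651934 0.13760171 0.08734673] [ 0.00049733 -0.00075628 -0.09806833]
wrist [-0.00024898  0.0007466  -0.09506833]
192 --....-+++++++++-.-+..........
193 -++--++++++++-++..-+..........
194 --+++++++++++++BB-++..........
195 ----+++++++++B+++B+-..........
196 -----++++++++BBBBB++..........
197 +----+++-...+BBBBBB-..........
198 .----++--++++BBBBBB-..........
199 ..---+-..++B+BBBBBBBBB........
200 ....-+..+BBBBBBBBBBBBBBB......
201 .......+BBBBBBBBBBBBBBBB......
202 ........-BBBBBBBBBBBBBBB......
203 ........-BBBBBBBBBBBBBBB-.....
204 ........BBBBBBBBBBBBBBBB+-....
205 .......+BBBBBBBBBBBBBBBB+++...
206 ......++BBBBBBBBBBBBBBB++++...
207 .....-++++BBBBBBBBBBB#+++++++.
208 .....+++++##BBBBBBBB###+++++++
209 ...-++++++########+####+++++++
210 .-++++++++#####+##+####+++++++
211 +++-++++++##+#+##
[... 301 characters left out ...]
 --------+++++B++++++-.........
258 ---------+++BBB+++++-.........
259 ---------BBBBBB++++++-........
260 --------BBBBBBB++++++B........
261 -------BBBBBBBB+++++BBB.......
262 -------BBBBBBBB+++BBBBB.......
263 ------BBBBBBBBBBBBBBBBBB......
264 -----+BBBBBBBBBBBBBBBBBBB.....
265 ----++BBBBBBBBBBBBBBBBBBB--...
266 ----++BBBBBBBBBBBBBBBBBBB++--.
267 ----+++BBBBBBBBBBBBBBBBB++++--
268 ---+++++BBBBBBBBBBBBBBBB++++--
269 ---+++++BBBBBBBBBBBBBBB+++++--
270 ---++++++BBBBBBBBBBBBBB+++++--
271 --+++++++##BBBBBBBBBB+++++++--
272 -+++++--+####+BBB+####++++++--
273 +++++++++#############++-+++--
274 ++++++++++############+++++++-
275 ++++++++++++++#####+++++++++++
276 ++++++++++++++++++++++++++++++
312
```

```bash
python3 - <<'E'
from h import *
import pickle
c5,e5,w5=pickle.load(open('g5.pkl','rb'));c6,e6,w6=pickle.load(open('g6.pkl','rb'));w4=pickle.load(open('w4.pkl','rb'));w1=pickle.load(open('w1.pkl','rb'))
print(tri((w5,313.7,89),(w6,313.2,193.2)));print(tri((w5,313.7,89),(w4,100+85/2.3,310/2.3)),tri((w6,313.2,193.2),(w4,100+85/2.3,310/2.3),(w1,197,110)))
E
```

```text
(array([0.52547367, 0.13897406, 0.07409395]), [np.float64(0.0001714374568346409), np.float64(0.0001714374568346387)])
(array([0.52687325, 0.13911667, 0.08210846]), [np.float64(0.0015606800498448553), np.float64(0.0015606800498449574)]) (array([0.52681445, 0.1387433 , 0.07895589]), [np.float64(0.0003242567438999677), np.float64(0.0024635900624044318), np.float64(0.0027229988932864343)])
```

Emit:
arm_command(deltas=[[0, 0, 0, 0, 0, -0.05, 0.5], [0, 0, 0, 0, 0, -0.05, 0.32], [0, 0, 0, 0, 0, -0.05, 0.29], [0, 0, 0, 0, 0, -0.05, 0.29], [0, 0, 0, 0, 0, -0.05, 0.29]])

```text
time_s: 24.83
tcp_pos: [0.5251, 0.138, 0.1847]
ee_rot: [[0.724, 0.69, -0.001], [0.69, -0.724, -0.0], [-0.001, -0.001, -1.0]]
wrist_force: [0.7, 0.1, -0.1]
gripper_width: 0.354
gripper_force: 5.6
```

Emit:
arm_command(deltas=[[0, 0, 0, 0, 0, -0.8, 0.29], [0, 0, 0, 0, 0, -2, 0.29], [0, 0, 0, 0, 0, -3.5, 0.29], [0, 0, 0, 0, 0, -5.5, 0.29], [0, 0, 0, -3, 0, -6, 0.29], [0, 0, 0, -6.5, 0, -6, 0.29], [0, 0, 0, -8, 0, -6, 0.29], [0, 0, 0, -8, 0, -6, 0.29]])

```text
time_s: 25.5
tcp_pos: [0.4652, 0.081, 0.2464]
ee_rot: [[0.724, 0.689, -0.0], [0.689, -0.724, 0.0], [0.0, -0.0, -1.0]]
wrist_force: [-0.0, 0.3, 0.1]
gripper_width: 0.356
gripper_force: 5.5
```

```bash
python3 - <<'E'
from h import *
import pickle
s=sense();print(s['tcp_pos'],s['gripper_width'],s['time_s'])
L=[]
for n in('scene','side','wrist'):
    a=capture(n);m,u,v=bluem(a,(.5265,.138,.09),45);k=max(cv2.findContours(m,0,1)[0],key=cv2.contourArea);x,y,w,h=cv2.boundingRect(k);print(n,x,y,w,h,cv2.fitEllipse(cv2.convexHull(k)))
    L.append(a)
    hs=cv2.cvtColor(a['pixels'],40)
    for yy in range(v-22,v+(26 if n!='wrist' else 40),1 if n!='wrist' else 2):print(yy,''.join('B' if 105<=p<=130 and b>90 and q>30 else '#' if q<52 else '+' if q<100 else '-' if q<150 else '.' for p,b,q in hs[yy,u-(15 if n!='wrist' else 40):u+(16 if n!='wrist' else 40)]))
    print(u)
pickle.dump(L,open('g10.pkl','wb'))
E
```

```text
[0.46523562 0.08103799 0.24638352] 0.35628281501087766 25.5
scene 232 194 16 14 ((239.46253967285156, 201.16873168945312), (14.437128067016602, 16.27781867980957), 82.62625122070312)
180 +++------+------------+--------
181 +++------++-----------+--------
182 ++++------------------+--------
183 ...-+----++-----------+--------
184 -----+---++-----------+--------
185 ---------++-----------+--------
186 ----------+-..--------+--------
187 ----------++---..-----+--------
188 -----+----++-.--...---+--------
189 -----++----+++++.....-+--------
190 .----+----+++-++......---------
191 ----+--++-++---+-.....-+...----
192 --....-++-++---+-......-......+
193 ---.--++--+++--B-......+.......
194 ---+++++--++-B...B.............
195 ----+++++--+BB.-.BB............
196 -----+++++--+BBBBB++...........
197 -----+++-....BBBBBB............
198 .----++--++.BBBBBBBB...........
199 ..---+-..BBBBBBBBBBBBBB........
200 ....-+..BBBBBBBBBBBBBBBB.......
201 .......+BBBBBBBBBBBBBBBB.......
202 ........BBBBBBBBBBBBBBBB.......
203 ........BBBBBBBBBBBBBBBB.......
204 ........BBBBBBBBBBBBBBBB-......
205 ........BBBBB
[... 4710 characters left out ...]
....-------.....
113 .--.................-..---......---------.-........--+++--.........-+----.......
115 --------...................----...............--+++++--....-.....------.........
117 --------------.--..............-+++++++++-+++-.---............-------...........
119 --------------------------..-...................................................
121 -----------------------------------.............................................
123 ----------------------------------------...-....................................
125 -------------------------------------------------...............................
127 -------------------------------------------------------..-..--.................-
316
```

```bash
python3 - <<'E'
from h import *
import pickle
L=pickle.load(open('g10.pkl','rb'));e,c,w=L
T=tri((e,239.4,194.2),(c,327.6,255.3));R=tri((e,239.4,204.7),(c,327.2,265.2));print(T,R,T[0][2]-R[0][2])
T3=tri((e,239.4,194.2),(c,327.6,255.3),(w,314,87));print(T3)
for dz in(.022,.028):print(dz,proj(e,R[0]+[0,0,dz]),proj(c,R[0]+[0,0,dz]))
for n,a,(x0,x1,y0,y1) in(('scene',e,(229,250,191,212)),('side',c,(315,340,252,276))):
    g=cv2.cvtColor(a['pixels'],6);print(n,x0)
    for y in range(y0,y1):print(y,' '.join('%3d'%v for v in g[y,x0:x1]))
E
```

```text
(array([0.52632864, 0.13668779, 0.1085688 ]), [np.float64(0.0011900833820821415), np.float64(0.0011900833820823278)]) (array([0.52549215, 0.13696835, 0.08461504]), [np.float64(4.248526105755099e-05), np.float64(4.248526105755126e-05)]) 0.023953765968029464
(array([0.52627882, 0.13825677, 0.10883126]), [np.float64(0.002089494413191693), np.float64(0.001087346911544439), np.float64(0.001746595514142628)])
0.022 [238.70547509 195.58728372] [327.57597458 255.79741242]
0.028 [238.51707684 193.06000284] [327.68448759 253.18762104]
scene 229
191 128 133  96  95 109  89  81 100 103 102  95 136 184 198 192 194 203 138  76 177 215
192 175 112  85  96 105  88  82 102 105 101  95 138 188 197 192 192 201 162  99 168 204
193 102  84  84  99 108  93  84  97 101  95  90 142 189 199 197 195 198 161  88 157 199
194  87  91  89 100 104  94  82  92 113 155 170 140 126 181 202 198 196 199 167 172 198
195  92  91  90  98 102 102  94  89  98 139 137 126  86  67 164 200 195 195 195 195 194
196  95  89  88  89  96 102 107  81  55  63  66  60  38  73  83 161 200 195 192 194 193
197  93  87  85 124 174 210 225
[... 3093 characters left out ...]
  64  63  72  79  83  85  87  90  89  82  77  74  72  66  84  93  90 141 198
270 202 184 132  91  92  72  49  48  53  61  64  69  69  75  78  77  70  68  64  55  80  93  91 143 193
271 163 181 161 121 113  79  40  36  43  48  50  63  63  61  57  58  55  49  44  48  90  96 104 168 188
272 138 160 186 167 136  84  38  38  40  42  45  50  49  47  44  49  47  42  40  83 176 164 146 189 171
273 147 123 174 195 166  97  42  36  43  49  47  44  44  46  50  54  54  49  47 106 227 233 202 185 154
274 191 143 132 172 190 150  93  67  53  50  44  46  51  54  53  55  55  55  64 110 204 225 198 154 141
275 207 171 124 132 165 182 183 160 115  88  74  72  68  65  71  76  84 106 158 186 198 187 157 144 174
```

The neck-top disc sits where a homed coupling's must (side row 255.6; 255.8 predicted for home, 253.2 if 6 mm high), and the flange covers the rim. The coupling is home and released, so I'll carry the tongs back to the stand.

Emit:
arm_command(deltas=[[0, 0, 0.1, -1.5, 1.8, 0, 0.29], [0, 0, 0.2, -4, 4.8, 0, 0.29], [0, 0, 0.3, -6.5, 7.8, 0, 0.29], [0, 0, 0.42, -9, 10.8, 0, 0.29], [0, 0, 0.54, -11.5, 13.8, 0, 0.29], [0, 0, 0.66, -14, 16.8, 0, 0.29], [0, 0, 0.76, -16, 19.3, 0, 0.29], [0, 0, 0.8, -17.4, 20.9, 0, 0.29]])

```text
time_s: 26.32
tcp_pos: [0.4873, -0.191, 0.2451]
ee_rot: [[0.999, -0.044, -0.0], [-0.044, -0.999, -0.001], [-0.0, 0.001, -1.0]]
wrist_force: [0.1, -0.7, -0.4]
gripper_width: 0.358
gripper_force: 5.5
```

Emit:
arm_command(deltas=[[0, 0, 0, 0, 0, 2, 0.29], [0, 0, 0, 0, 0, 3, 0.29], [0, 0, 0, 0, 0, 3, 0.29], [0, 0, 0, 0, 0, 3, 0.29], [0, 0, 0, 0, 0, 3, 0.29]])

```text
time_s: 26.73
tcp_pos: [0.4869, -0.1878, 0.216]
ee_rot: [[0.999, -0.036, 0.001], [-0.036, -0.999, -0.001], [0.001, 0.0, -1.0]]
wrist_force: [0.4, -0.4, -0.6]
gripper_width: 0.354
gripper_force: 5.5
```

```bash
python3 - <<'E'
from h import *
import pickle
s=sense();p=s['tcp_pos'];print(p,s['ee_rot'].round(3).tolist(),s['gripper_width'])
for n in('scene','side'):
    a=capture(n);u,v=proj(a,p-[0,0,.09]).round().astype(int);g=cv2.cvtColor(a['pixels'],6);print(n,u-15,proj(a,p-[0,0,.09]))
    for y in range(v-14,v+8):print(y,' '.join('%3d'%x for x in g[y,u-15:u+16]))
E
```

```text
[ 0.48694845 -0.18779256  0.21598672] [[0.999, -0.036, 0.001], [-0.036, -0.999, -0.001], [0.001, 0.0, -1.0]] 0.353709600980293
scene 362 [376.92565045 247.79144522]
234 207 206 203 205 206 206 204 211 198 136  79  74  89 182 212 206 203 206 203 204 206 217 167  92  71  90 180 209 206 204 203
235 205 204 207 205 202 206 204 211 198 134  76  75  86 180 212 205 202 205 205 203 206 218 159  73  67 148 204 209 204 204 203
236 206 206 205 205 205 204 204 211 175 107  78  70  91 180 210 207 204 206 204 206 208 194 134  75  64 145 200 209 205 202 205
237 205 205 204 204 204 204 205 211 177 110  78  78  90 179 211 206 204 205 202 206 211 177 111  74  60 178 217 204 205 203 204
238 204 204 206 204 203 202 207 211 180 109  77  74 105 186 211 204 205 205 203 207 211 165  89  72  86 183 211 207 204 203 205
239 203 205 206 203 205 204 208 210 178 113  78  66 148 200 210 203 204 206 205 206 215 167  89  66  85 176 209 204 204 207 205
240 202 204 203 206 204 206 209 216 162  86  75  66 144 201 210 206 205 203 203 207 220 161  72  60 150 203 207 205 204 206 205
241 203 205 206 205 204 205 208 212 168
[... 4033 characters left out ...]
  60  62  59  63  62  62  64  64  65  65  66  66  68  68  69
173  56  55  56  55  57  56  56  56  57  58  57  57  58  59  60  59  59  60  60  61  61  62  61  62  63  64  65  65  64  68  68
174  56  55  54  54  56  56  56  56  56  56  57  57  56  58  59  59  60  59  60  61  61  61  63  63  63  62  64  63  63  65  66
175  54  55  55  54  55  55  55  57  56  57  55  57  57  57  57  56  57  59  59  59  59  61  60  61  61  60  63  62  64  64  64
176  55  55  56  54  55  55  56  57  55  55  56  57  58  56  58  58  58  57  59  59  59  59  59  60  61  61  62  62  62  63  63
177  54  55  54  53  54  55  53  55  54  55  56  55  55  57  56  56  57  58  57  58  57  58  60  60  59  60  61  60  60  62  63
```

Emit:
arm_command(deltas=[[0, 0, 0, -0.34, 0.26, 1, 0.29], [0, 0, 0, -0.34, 0.26, 2.5, 0.29], [0, 0, 0, -0.34, 0.26, 4, 0.29], [0, 0, 0, -0.34, 0.26, 5.5, 0.29], [0, 0, 0, -0.34, 0.26, 5.9, 0.29], [0, 0, 0, -0.34, 0.26, 5.9, 0.29], [0, 0, 0, -0.34, 0.26, 5.9, 0.29]])

```text
time_s: 27.42
tcp_pos: [0.4834, -0.1908, 0.1574]
ee_rot: [[0.999, -0.037, 0.001], [-0.037, -0.999, -0.001], [0.001, 0.001, -1.0]]
wrist_force: [0.5, -0.8, -1.0]
gripper_width: 0.358
gripper_force: 5.5
```

Emit:
arm_command(deltas=[[0, 0, 0, 0, 0, 0.8, 0.29], [0, 0, 0, 0, 0, 1.6, 0.29], [0, 0, 0, 0, 0, 2.4, 0.29], [0, 0, 0, 0, 0, 2.5, 0.29], [0, 0, 0, 0, 0, 2.5, 0.29]])

```text
time_s: 27.83
tcp_pos: [0.4821, -0.1908, 0.1306]
ee_rot: [[0.999, -0.038, -0.002], [-0.038, -0.999, 0.0], [-0.002, -0.0, -1.0]]
wrist_force: [0.8, 0.0, -1.0]
gripper_width: 0.357
gripper_force: 5.5
```

Emit:
arm_command(deltas=[[0, 0, 0, 0, 0, 1, 0.29], [0, 0, 0, 0, 0, 2, 0.29], [0, 0, 0, 0, 0, 3, 0.29], [0, 0, 0, 0, 0, 3.3, 0.29], [0, 0, 0, 0, 0, 3.3, 0.29]])

```text
time_s: 28.25
tcp_pos: [0.4817, -0.1908, 0.0969]
ee_rot: [[0.999, -0.038, -0.003], [-0.038, -0.999, 0.0], [-0.003, -0.0, -1.0]]
wrist_force: [0.4, 0.2, -1.1]
gripper_width: 0.358
gripper_force: 5.5
```

Emit:
arm_command(deltas=[[0, 0, 0, 0, 0, 0.1, 0.29], [0, 0, 0, 0, 0, 0.15, 0.29], [0, 0, 0, 0, 0, 0.15, 0.2], [0, 0, 0, 0, 0, 0.15, 0], [0, 0, 0, 0, 0, 0.15, -0.3], [0, 0, 0, 0, 0, 0.15, -0.4], [0, 0, 0, 0, 0, 0.15, -0.4]])

```text
time_s: 28.83
tcp_pos: [0.4828, -0.1909, 0.0973]
ee_rot: [[0.999, -0.038, 0.001], [-0.038, -0.999, -0.0], [0.001, 0.0, -1.0]]
wrist_force: [-0.2, 0.4, 0.5]
gripper_width: 0.62
gripper_force: 0.0
```

Emit:
arm_command(deltas=[[0, 0, 0, 0, 0, -0.5, -0.4], [0, 0, 0, 0, 0, -2, -0.4], [0, 0, 0, 0, 0, -4, -0.4], [0, 0, 0, 0, 0, -7, -0.4], [0, 0, 0, 0, 0, -10, -0.4], [0, 0, 0, 0, 0, -13, -0.4], [0, 0, 0, -5, 0, -15, -0.4], [0, 0, 0, -8, 0, -15, -0.4]])

```text
time_s: 29.5
tcp_pos: [0.4048, -0.1882, 0.2502]
ee_rot: [[0.999, -0.037, 0.007], [-0.037, -0.999, -0.002], [0.007, 0.001, -1.0]]
wrist_force: [-0.3, -0.4, 0.1]
gripper_width: 0.697
gripper_force: 0.0
```

```bash
python3 - <<'E'
from h import *
import pickle
d=pickle.load(open('c0.pkl','rb'));s=sense();print(s['tcp_pos'],s['gripper_width'],s['time_s'],s['wrist_force'])
for n in('scene','side'):
    a=capture(n);u,v=proj(a,(.4835,-.19,.08)).round().astype(int)
    for nm,q in(('before',d[n]),('now',a)):
        g=cv2.cvtColor(q['pixels'],6);print(n,nm,u-20)
        for y in range(v-40,v+24,2):print(y,''.join('#' if x<70 else '+' if x<100 else '-' if x<140 else '.' for x in g[y,u-22:u+22]))
    m,_,_=bluem(a,(.5265,.138,.09),45);y,x=np.nonzero(m);print('blue',x.min(),x.max(),y.min(),y.max(),len(x))
E
```

```text
[ 0.40484385 -0.18820054  0.25022869] 0.6972217426284836 29.5 [-0.33570833 -0.38206403  0.08124325]
scene before 355
231 ..............+++++++.......................
233 ............................................
235 ............................................
237 ............................................
239 ............................................
241 ......................---..-..--............
243 .....................--...-.-..--...........
245 ...................-#+....+----+#...........
247 ..................-#+.......-+++#-..........
249 .................-##-........-++++..........
251 ................-##+.........-+++#-.........
253 ...............-+##-..........+++++-........
255 ..............-####...........-++-++........
257 ..............+###+............+-+#+........
259 ..............+###-............+#+#+........
261 .............-#+#+............-+###-........
263 .............+###-............-####+........
265 ............-###+.............-####-........
267 ............-###..............-+###-........
269 ............+##+..............-####-........
271
[... 4681 characters left out ...]
############+++++++++++###############
184 ##################++++++++++################
186 #################++++++++++#################
188 #################++++++++-+#################
190 #################++----+++++################
192 ################+++----+--+++###############
194 ........--++####+++------+++################
196 ...............++++-----+++#################
198 .....---------+++++-----+++......-+++#######
200 ....--------------------+++................+
202 .----------++---------+++++----------.....-+
204 .--------+++#++--------++++----------------.
206 --------++++++---------++++++++++----------.
208 -------++++++----------+++++++++++++--------
blue 318 336 255 272 228
```

The tongs stand upright at their starting height, and the coupling is unchanged in the socket.

Emit:
arm_command(deltas=[[0, 0, 0, 0, 0, 0, -0.4], [0, 0, 0, 0, 0, 0, -0.4], [0, 0, 0, 0, 0, 0, -0.4], [0, 0, 0, 0, 0, 0, -0.4]])

```text
time_s: 29.93
tcp_pos: [0.4035, -0.1878, 0.2465]
ee_rot: [[0.999, -0.038, -0.001], [-0.038, -0.999, 0.0], [-0.001, 0.0, -1.0]]
wrist_force: [0.5, 0.1, 0.2]
gripper_width: 0.701
gripper_force: 0.0
```

```bash
python3 -c "
from station import finish_job
print(finish_job())"
```

```text
the job is handed in; nothing more can be done
None
```

I handed the job in at about 30 s with the coupling seated in the mill's socket and the tongs upright in their stand; no verdict came back, and "fully home" rests on camera measurements. The first try at the socket tipped the coupling, so I set it back in the cup, gripped it again, and the second try went in.

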